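# Unstack the praline boxes onto the cake trays

### The arm

A 6-joint arm with a two-finger parallel gripper is mounted at the origin on the work surface. World frame = base frame: x ahead of the robot, y to its left, z up, the work surface at z = 0. Lengths are in m, angles in rad, forces in N, time in s.
With the tool pointing down it reaches from about 0.35 to 0.775 m from the base axis. Payload 7.3 kg.
Tool frame: the origin (TCP) lies on the front face of the gripper's body, between the roots of the fingers; the fingertips stand 66 mm ahead of it and the grasp point (between the pads) lies 47 mm ahead of it; z points along the fingers, y is the direction in which the jaws open and shut (so a half turn about z gives the same grasp; the last joint's range is limited). The gripper opens to 92 mm and grips with 3 to 60 N. Pads are 19 mm wide; open, the fingers measure 130 mm over their backs; the gripper's body (75 mm by 190 mm) begins 47 mm behind the grasp point.
Start: joints at [1.181, 0.342, 1.524, -0, 1.275, -0.146], TCP at [0.127, 0.509, 0.292] pointing down, gripper open.
Joint ranges: [-2.53, 2.53], [-0.77, 2.02], [0.04, 2.7], [-1, 4.14], [0.28, 2.66], [-3.11, 3.11]. Speed limits (rad/s): [2.57, 2.57, 3.14, 3.14, 3.14, 3.14].

### API

Orientations are given as [roll, pitch, yaw] about the fixed x, y, z axes, in that order (R = Rz(yaw) Ry(pitch) Rx(roll)).
In Python, from cell import observe, read_camera, hand_in, search_frame, tip_of gives the robot as it stands. The module is installed in compiled form; this text tells all that it offers.
- The arm moves only by the tool apply_moves, never from a script. Its argument "motion" is a list of rows, each an object with "offset": the shift along the tool's x, y, z in mm, a list of three; "rotation": the turn, a rotation vector about the tool's x, y, z in rad, a list of three. In form: [{"offset": [x, y, z], "rotation": [rx, ry, rz]}, ...]. A call has 1 to 12 rows; each row shifts and turns the pose as measured when the row begins, along the tool's axes as they then stand; what a row does not reach is not made up. A row lasts 1/12 s, in which the tool goes at most 41.7 mm and 7.16 degrees, less where a joint would pass 70% of its speed; a pose out of reach is approached as far as the arm can. A call with a gripper value outside its range is refused whole. "grip" is the closure, from 0 (fully open) to 1 (shut), set as the call begins (left out, the last holds). The fingers move at their own pace and stop on an object; "grip_force" is the grip in N (left out, the last holds). Time passes only in rows, so rows that do not move let the fingers close. It gives the time, the measured TCP pose, the force and the opening at its end, in the units of the state.
- observe(): the state, without advancing time (a new reading comes with each control period).
- read_camera(name): name is "scene" or "top"; returns a dict with "img" (420x560x3 uint8, red, green, blue), "camera_matrix" (3x3 intrinsics, pixels), "D" ([k1, k2, p1, p2, k3] as OpenCV has them; the pictures are not rectified), "R" (3x3) and "t" (3): a world point X has camera coordinates R X + t. Camera axes: x right, y down, z forward; pixel columns grow to the right and rows downward; lengths in m; the calibration is good to about 2 mm. A picture is of the moment at which its call begins. There is no depth.
- hand_in(): hands the job in, once; it reports no verdict.
Trained networks look in a picture, given as the dict that the camera call returned (one of the last four; its "shot" number tells which), for a name from the list of things; names that differ only in an ending like _2 or _b are one class to them, and where a whole thing is asked for, a point or a joint stands for the part that bears it (a point fixed in the world has none). Each returns a list of dicts, best first, with "score" (0 to 1); they miss things now and then, are a little off and sometimes report something else, mostly with a low value. They report only what shows in the picture. A call takes as long as a camera call. They do not tell look-alikes from the thing itself.
- search_frame(query, picture): "location" ([x, y, z] in m, in world coordinates, good to about 4 mm: the middle of the surface that is visible of it).
- tip_of(query, picture): "location" ([x, y, z] in m, in world coordinates, good to about 4 mm: a listed point, or the origin of a listed thing).
The state is a dict: "time": time; "qpos": joint angles; "qvel": joint speeds; "joint_efforts": joint torques, N m; "tool_pos": TCP position; "tool_rot": TCP orientation; "contact_force": force on the tool from outside, world axes, zero at the start; "torque": the same for the moment, N m; "opening": finger opening in m.
Only numpy, scipy, OpenCV 4.12 (cv2) and the standard library are available. Lean on these libraries where they do the work, as an engineer would, in place of code of your own. Each camera call takes 0.05 s, during which the arm holds its last target.

### The job

Complete the four cake orders: take the stack of praline boxes apart and lay each box flat in the middle of the empty end of the tray whose cake has the same colour as the box's lid, lengthwise across the tray and square to it. Set the boxes down, do not drop them, and do not shove the trays, lean on the cakes or disturb the tub and the cup.

Things in the scene. Friction and masses are not known exactly. Their poses are not given: they have to be found in the camera images.
- box_mango: Praline gift box, rigid card, closed, mango yellow lid over a pale card base, with a white paper band 12 mm wide across the middle of the lid; top of the stack at the start. 58 mm along its x (the side to grip across), 72 mm along its y, 34 mm high, about 72 g; flat sides and flat top. Origin: centre of its underside; z up. The two ends are alike.
- box_raspberry: Praline gift box, rigid card, closed, raspberry red lid over a pale card base, with a white paper band 12 mm wide across the middle of the lid; second from the top of the stack at the start. 58 mm along its x (the side to grip across), 90 mm along its y, 34 mm high, about 90 g; flat sides and flat top. Origin: centre of its underside; z up. The two ends are alike.
- box_pistachio: Praline gift box, rigid card, closed, pistachio green lid over a pale card base, with a white paper band 12 mm wide across the middle of the lid; third from the top of the stack at the start. 58 mm along its x (the side to grip across), 108 mm along its y, 34 mm high, about 108 g; flat sides and flat top. Origin: centre of its underside; z up. The two ends are alike.
- box_lilac: Praline gift box, rigid card, closed, lilac purple lid over a pale card base, with a white paper band 12 mm wide across the middle of the lid; bottom of the stack at the start. 58 mm along its x (the side to grip across), 126 mm along its y, 34 mm high, about 126 g; flat sides and flat top. Origin: centre of its underside; z up. The two ends are alike.
- tray_mango: Loose aluminium tray, 0.9 kg, with a mango yellow round cake. Origin: centre of its underside. 230 mm along x, 156 along y, floor 3 thick, rim 5 thick, its top 12 up. Cake: fixed, 96 across, top 56 mm up, on a 106 mm gold card, centred at x = +54. Empty end: -x, towards the robot; its clear floor spans x -110 to 0, y -73 to +73, middle at x = -55, y = 0, floor 3 mm above the origin.
- tray_raspberry: Loose aluminium tray, 0.9 kg, with a raspberry red round cake. Origin: centre of its underside. 230 mm along x, 156 along y, floor 3 thick, rim 5 thick, its top 12 up. Cake: fixed, 96 across, top 56 mm up, on a 106 mm gold card, centred at x = +54. Empty end: -x, towards the robot; its clear floor spans x -110 to 0, y -73 to +73, middle at x = -55, y = 0, floor 3 mm above the origin.
- tray_pistachio: Loose aluminium tray, 0.9 kg, with a pistachio green round cake. Origin: centre of its underside. 230 mm along x, 156 along y, floor 3 thick, rim 5 thick, its top 12 up. Cake: fixed, 96 across, top 56 mm up, on a 106 mm gold card, centred at x = +54. Empty end: -x, towards the robot; its clear floor spans x -110 to 0, y -73 to +73, middle at x = -55, y = 0, floor 3 mm above the origin.
- tray_lilac: Loose aluminium tray, 0.9 kg, with a lilac purple round cake. Origin: centre of its underside. 230 mm along x, 156 along y, floor 3 thick, rim 5 thick, its top 12 up. Cake: fixed, 96 across, top 56 mm up, on a 106 mm gold card, centred at x = +54. Empty end: -x, towards the robot; its clear floor spans x -110 to 0, y -73 to +73, middle at x = -55, y = 0, floor 3 mm above the origin.
- tub: Closed white plastic ingredient tub with a pale lid, 98 mm along its x, 132 mm along its y, 60 mm high, 0.45 kg. Origin: centre of its underside.
- cup: Open white cup, 72 mm across the rim, 80 mm high, 0.12 kg. Origin: centre of its underside.
Not all that is in view belongs to the job. Of the things shaped like the box_pistachio, the green one is meant.

How it is judged:
By the outcome, as a careful person would: the job done as asked, in the order asked, and still so for the second after the job is handed in, with the robot touching nothing.
It also fails if it takes over 128 s, if anything falls off the work surface, if the arm or the gripper's body presses on something with over 40 N, if the wrist force passes 120 N, or if a joint passes its speed limit or range.

## Working session

There is one attempt and no reset: what is moved stays moved. The work goes in short steps, Python scripts to look and compute and a tool call to move; the robot and the scene stay as the last step left them, time stands still between calls to the robot, and variables do not carry over. Pictures are saved under pics/ and viewed, and the job is handed in when it is done.

Besides the shell and the picture viewer there is one more tool, called as name(argument=value, ...) on one line, values as JSON. apply_moves: Moves the arm, as the interface text tells. Its arguments: {"type":"object","properties":{"motion":{"type":"array"},"grip":{"type":"number"},"grip_force":{"type":"number"}},"required":["motion"]}

```bash
mkdir -p pics; python3 - <<'E'
from cell import *
import cv2,pickle
s=observe();print(s)
for n in ("scene","top"):
    p=read_camera(n);cv2.imwrite(f"pics/{n}0.png",p["img"][:,:,::-1])
    pickle.dump(p,open(f"{n}0.pkl","wb"))
    print(n,p["camera_matrix"].tolist(),p["D"],p["R"].tolist(),p["t"])
    for q in ["box_mango","box_raspberry","box_pistachio","box_lilac","tray_mango","tray_raspberry","tray_pistachio","tray_lilac","tub","cup"]:
        print(q,[(r["location"].round(3).tolist() if hasattr(r["location"],'round') else [round(v,3) for v in r["location"]],round(r["score"],2)) for r in tip_of(q,p)[:4]])
print(observe()["time"])
E
```

```text
{'time': 0.0, 'qpos': array([ 1.18100748e+00,  3.42691441e-01,  1.52505211e+00, -3.34001149e-06,
        1.27538164e+00, -1.45987897e-01]), 'qvel': array([-3.29477181e-04,  8.94313133e-04,  6.81970916e-04,  1.69208674e-05,
        4.69815274e-04, -8.25965587e-04]), 'joint_efforts': array([ 2.26739146e-03, -4.31240058e+01, -2.44221085e+01,  7.18840118e-02,
        5.58195356e-02, -1.22707065e-04]), 'tool_pos': array([0.12658156, 0.50918236, 0.29154887]), 'tool_rot': array([-3.14007595e+00, -2.19779135e-04,  2.89779251e+00]), 'contact_force': array([ 0.2632252 , -0.33448875,  0.45090124]), 'torque': array([ 0.00531231, -0.01851893,  0.07014279]), 'opening': 0.09166189541890618}
scene [[472.72203950758916, 0.0, 280.5624792686426], [0.0, 472.72203950758916, 213.3435750271914], [0.0, 0.0, 1.0]] [-0.0190618  0.         0.         0.         0.       ] [[0.007704121965257768, 0.999968477811229, -0.0019209082848171044], [0.8419210751090849, -0.007522922481053499, -0.5395482452241939], [-0.5395456883266767, 0.0025394923190088267, -0.8419524934263541]] [-0.09910716 -0.3490322   1.62042569]
box
[... 878 characters left out ...]
384361689], [0.18542938004288634, 0.012498750448951762, -0.9825781018596568]] [0.07189381 0.52170825 1.34725161]
box_mango [([0.44, 0.206, 0.103], 0.95)]
box_raspberry [([0.446, 0.193, 0.065], 0.48), ([0.674, -0.301, -0.001], 0.28)]
box_pistachio [([0.46, 0.454, -0.0], 0.64), ([0.344, 0.334, -0.001], 0.56)]
box_lilac [([0.446, 0.2, 0.001], 0.73), ([0.67, 0.089, -0.001], 0.52)]
tray_mango [([0.678, -0.302, 0.002], 0.84)]
tray_raspberry [([0.67, 0.287, -0.004], 0.69)]
tray_pistachio [([0.684, -0.089, 0.002], 0.73), ([0.452, -0.009, -0.004], 0.54)]
tray_lilac [([0.669, 0.091, 0.001], 0.7)]
tub [([0.45, -0.192, -0.004], 0.85), ([0.686, -0.09, 0.0], 0.59)]
cup [([0.452, -0.01, -0.002], 0.84)]
1.1
```

View pics/scene0.png

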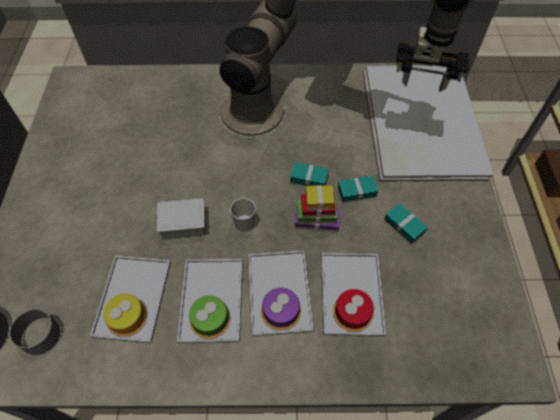

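View pics/top0.png

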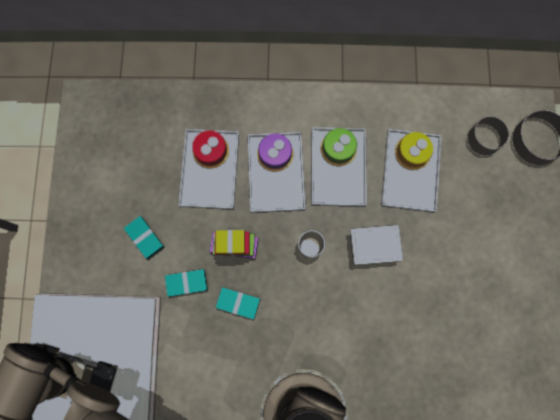

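The stack is at scene (320,207) and top (234,243). The trays at top (210,165), (276,172), (340,167) and (412,170) are raspberry, lilac, pistachio and mango. Three teal look-alike boxes lie loose at top (144,238), (186,283) and (238,303). The green box meant is the one in the stack. Next I'll enlarge the crops.

```bash
cat > h.py <<'E'
import cv2,numpy as np,pickle
from scipy.spatial.transform import Rotation as Rr
def load(n): return pickle.load(open(n,"rb"))
def proj(p,X):
    rv=cv2.Rodrigues(np.array(p["R"]))[0]
    return cv2.projectPoints(np.array(X,float).reshape(-1,1,3),rv,np.array(p["t"],float),np.array(p["camera_matrix"]),np.array(p["D"]))[0].reshape(-1,2)
def unproj(p,uv,z):
    n=cv2.undistortPoints(np.array(uv,float).reshape(-1,1,2),np.array(p["camera_matrix"]),np.array(p["D"])).reshape(-1,2)
    R=np.array(p["R"]);t=np.array(p["t"]);c=-R.T@t
    d=np.c_[n,np.ones(len(n))]@R
    return c+d*((z-c[2])/d[:,2])[:,None]
def crop(p,r,k,fn):
    x0,y0,x1,y1=r
    cv2.imwrite(fn,cv2.resize(p["img"][y0:y1,x0:x1,::-1],None,fx=k,fy=k,interpolation=cv2.INTER_CUBIC))
E
python3 - <<'E'
from h import *
t=load("top0.pkl");s=load("scene0.pkl")
crop(t,(200,215,280,275),10,"pics/c1.png")
crop(s,(280,170,360,230),10,"pics/c2.png")
crop(t,(170,115,450,220),2.8,"pics/c3.png")
E
```

```text
(no output)
```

View pics/c1.png

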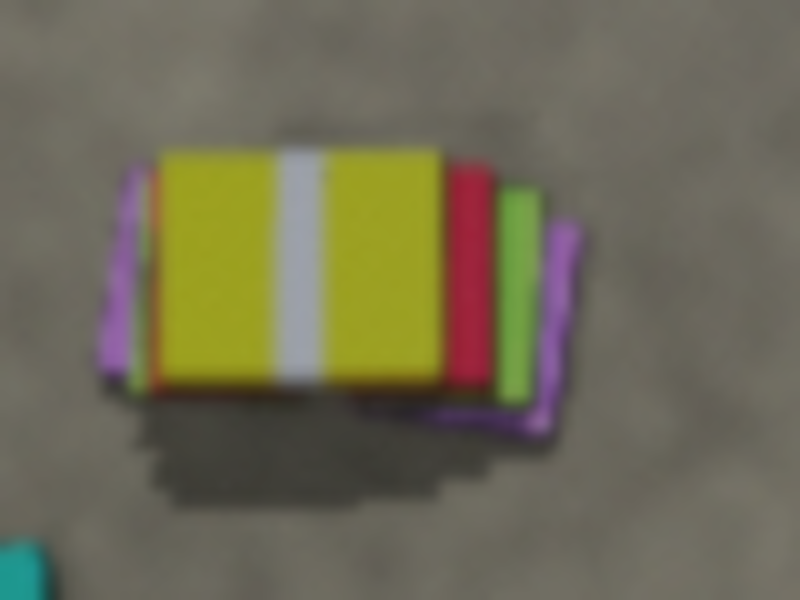

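View pics/c2.png

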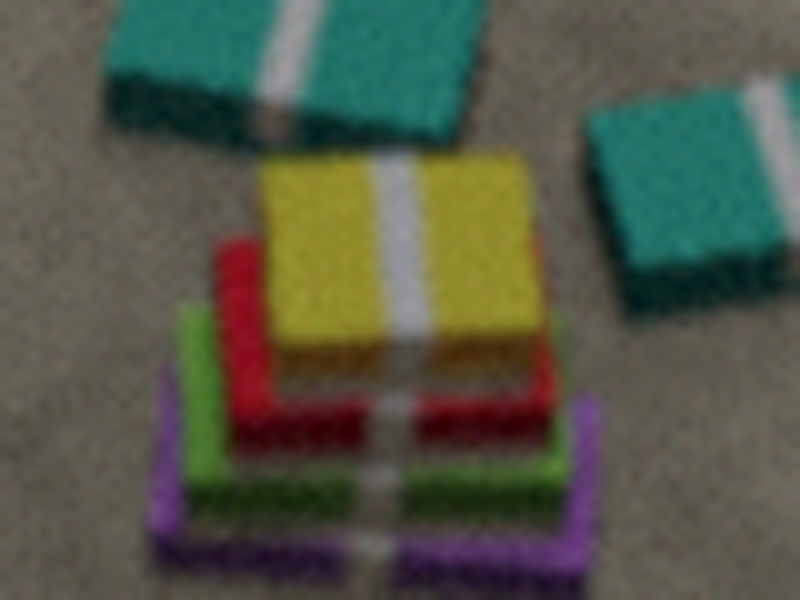

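View pics/c3.png

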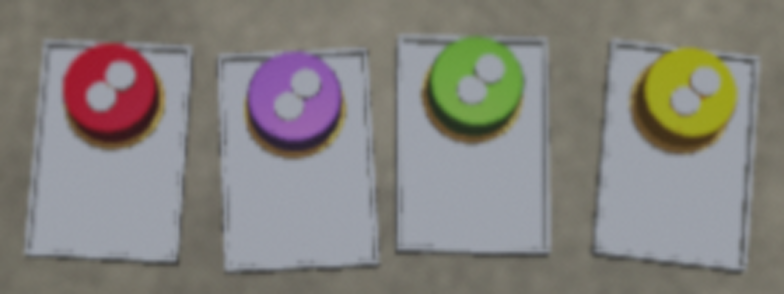

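```bash
python3 - <<'E'
from h import *
s=load("scene0.pkl");t=load("top0.pkl")
crop(s,(90,240,250,345),5,"pics/c4.png")
crop(s,(240,240,400,345),5,"pics/c5.png")
crop(t,(170,115,310,220),5.7,"pics/c6.png")
crop(t,(305,115,445,220),5.7,"pics/c7.png")
E
```

```text
(no output)
```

View pics/c4.png

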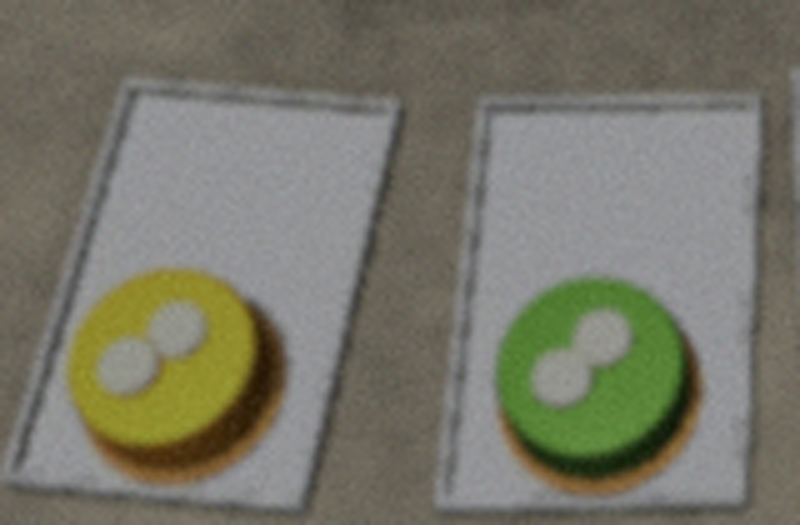

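View pics/c5.png

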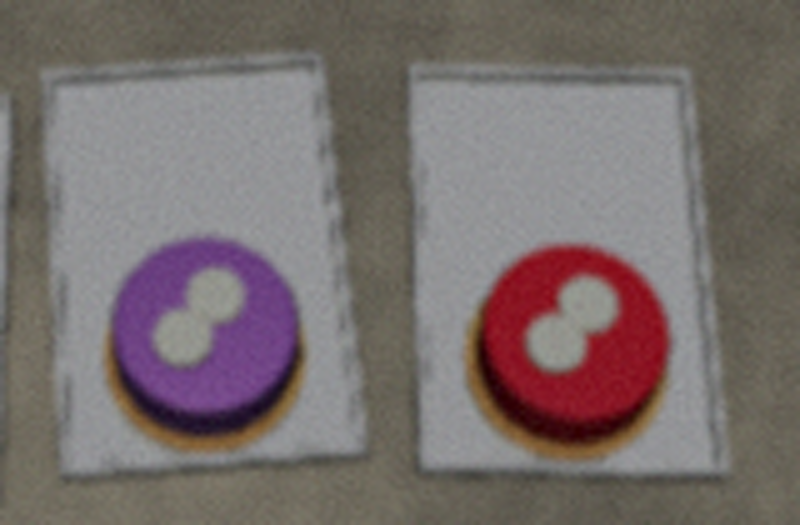

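View pics/c6.png

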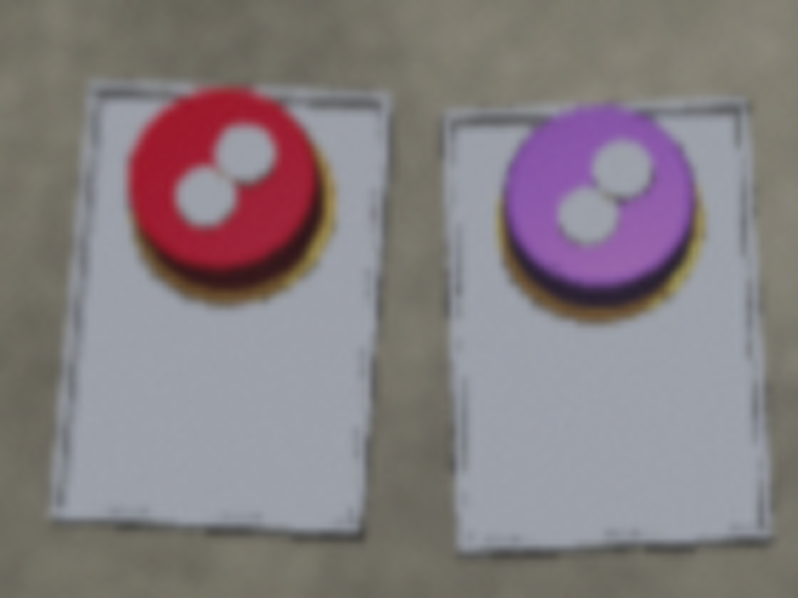

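View pics/c7.png

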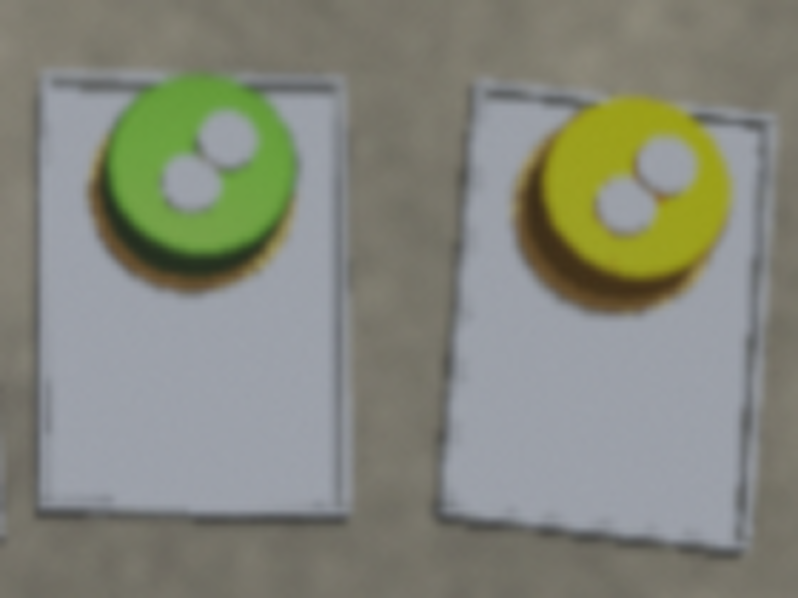

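```bash
cat > fit.py <<'E'
from h import *
from scipy.optimize import least_squares
def fit(obs,a,b,z,x0):
    # obs: list of (pic, off, k, {corner:(u,v)}) ; top corner naming per image mapped
    M={'top':dict(TL=(1,1),TR=(1,-1),BR=(-1,-1),BL=(-1,1)),'scene':dict(BR=(1,1),BL=(1,-1),TL=(-1,-1),TR=(-1,1))}
    def res(q):
        r=[]
        for n,p,off,k,c in obs:
            X=[];U=[]
            for nm,uv in c.items():
                sx,sy=M[n][nm];lx,ly=sx*a/2,sy*b/2
                cy,sn=np.cos(q[2]),np.sin(q[2])
                X.append((q[0]+cy*lx-sn*ly,q[1]+sn*lx+cy*ly,z));U.append((np.array(uv)+.5)/k-.5+off)
            r.append((proj(p,X)-np.array(U)).ravel())
        return np.concatenate(r)
    s=least_squares(res,x0,loss='soft_l1')
    return s.x,res(s.x)
E
python3 - <<'E'
from fit import *
t=load("top0.pkl");s=load("scene0.pkl")
def c(*a):
    return {n:p for n,p in zip(("TL","TR","BR","BL"),a) if p}
T={'mango':(c((475,82),(775,117),(745,548),(440,517)),305,c((126,80),(400,101),(303,508),(8,484)),90),
'pistachio':(c((41,71),(346,77),(349,515),(38,513)),305,c((480,97),(760,97),(746,508),(437,508)),90),
'lilac':(c((445,110),(747,98),(774,540),(458,551)),170,c((42,68),(321,55),(366,453),(62,473)),240),
'raspberry':(c((90,82),(391,94),(362,532),(52,518)),170,c((411,66),(690,68),(728,471),(420,470)),240)}
for n,(a,oa,b,ob) in T.items():
    o=[('top',t,np.array([oa,115]),5.7,a),('scene',s,np.array([ob,240]),5.0,b)]
    for w in (o,o[:1],o[1:]):
        x,r=fit(w,.23,.156,.012,[.67,0,0]); print(n,x.round(4),np.abs(r).max().round(2))
    x,r=fit(o,.23,.156,.012,[.67,0,0]);R=np.array([[np.cos(x[2]),-np.sin(x[2])],[np.sin(x[2]),np.cos(x[2])]])
    print('  target',(x[:2]+R@[-.055,0]).round(4))
B={'mango':(.072,.136,c((160,150),(442,150),(441,383),(160,383)),c((262,157),(530,155),(546,332),(272,340))),
'raspberry':(.09,.102,c(None,(495,162),(492,388),None),c((218,240),None,(555,402),(232,418))),
'pistachio':(.108,.068,c(None,(541,187),(530,404),(130,392)),c((182,310),None,(568,468),(188,478))),
'lilac':(.126,.034,c((130,165),(584,222),(548,432),(98,375)),c(None,(600,400),(590,555),(152,530)))}
for n,(L,z,a,b) in B.items():
    o=[('top',t,np.array([200,215]),10,a),('scene',s,np.array([280,170]),10,b)]
    for w in (o,o[:1],o[1:]):
        x,r=fit(w,.058,L,z,[.44,.2,0]); print(n,x.round(4),np.abs(r).max().round(2))
for uv in [(238,303),(186,283)]: print(unproj(t,uv,.034))
E
```

```text
mango [ 0.6792 -0.2988 -0.0932] 1.35
mango [ 0.6792 -0.2992 -0.0967] 0.9
mango [ 0.6791 -0.2983 -0.0893] 1.01
  target [ 0.6244 -0.2937]
pistachio [ 0.6857 -0.0893  0.0022] 0.55
pistachio [ 0.6857 -0.0895  0.003 ] 0.49
pistachio [ 0.6857 -0.0891  0.0015] 0.51
  target [ 0.6307 -0.0894]
lilac [0.6651 0.0898 0.065 ] 0.72
lilac [0.6656 0.0896 0.0655] 0.45
lilac [0.6645 0.09   0.0643] 0.68
  target [0.6102 0.0863]
raspberry [ 0.6706  0.2825 -0.0263] 0.77
raspberry [ 0.6711  0.2823 -0.0237] 0.27
raspberry [ 0.67    0.2828 -0.0286] 0.61
  target [0.6156 0.2839]
mango [0.4424 0.2009 0.0214] 0.48
mango [0.4426 0.2007 0.0298] 0.44
mango [0.442  0.2012 0.0103] 0.32
raspberry [0.4442 0.1988 0.0365] 0.57
raspberry [0.4455 0.1988 0.0204] 0.27
raspberry [0.4436 0.199  0.0358] 0.59
pistachio [0.4451 0.1982 0.0009] 1.15
pistachio [ 0.4461  0.1984 -0.0048] 0.25
pistachio [0.443  0.1978 0.0183] 0.77
lilac [ 0.4477  0.2003 -0.1038] 1.57
lilac [ 0.4484  0.2002 -0.1056] 0.48
lilac [ 0.4457  0.2004 -0.0998] 0.86
[[0.28993583 0.18207088 0.034     ]]
[[0.33978074 0.32519202 0.034     ]]
```

```bash
cat > plan.py <<'E'
import sys,json
import numpy as np
from scipy.spatial.transform import Rotation as R
from cell import observe
def rel(x,y,z,yaw,n=None):
    s=observe();p=np.array(s["tool_pos"]);r=R.from_euler('xyz',s["tool_rot"])
    g=R.from_euler('xyz',[np.pi,0,yaw]);rv=(r.inv()*g).as_rotvec()
    d=np.array([x,y,z])-p
    m=max(1,int(np.ceil(max(np.linalg.norm(d)*1000/40,np.linalg.norm(rv)/.12))))
    n=n or m
    print("t",round(s["time"],2),"p",p.round(4),"yaw",round(float(s["tool_rot"][2]),4),"F",np.array(s["contact_force"]).round(1),"open",round(float(s["opening"]),4),"rows",n)
    for i in range(n):
        o=(r.inv().apply(d)/n*1000)
        print("  ",o.round(1).tolist(),(rv/n).round(3).tolist()); 
        if np.linalg.norm(rv)<.02: break
        r=r*R.from_rotvec(rv/n)
if __name__=="__main__":
    a=list(map(float,sys.argv[1:])); rel(*a[:4],int(a[4]) if len(a)>4 else None)
E
python3 plan.py .4425 .201 .25 1.592 13
```

```text
t 1.1 p [0.1267 0.5095 0.2923] yaw 2.8978 F [ 1.3 -0.3  0. ] open 0.0919 rows 13
   [-29.3, -17.2, 3.2] [0.0, -0.0, 0.1]
   [-30.9, -14.1, 3.2] [0.0, -0.0, 0.1]
   [-32.1, -11.0, 3.2] [0.0, -0.0, 0.1]
   [-33.1, -7.7, 3.2] [0.0, -0.0, 0.1]
   [-33.7, -4.3, 3.3] [0.0, -0.0, 0.1]
   [-33.9, -0.9, 3.3] [0.0, -0.0, 0.1]
   [-33.9, 2.5, 3.3] [0.0, -0.0, 0.1]
   [-33.5, 5.9, 3.3] [0.0, -0.0, 0.1]
   [-32.7, 9.2, 3.3] [0.0, -0.0, 0.1]
   [-31.6, 12.4, 3.3] [0.0, -0.0, 0.1]
   [-30.2, 15.5, 3.3] [0.0, -0.0, 0.1]
   [-28.5, 18.5, 3.3] [0.0, -0.0, 0.1]
   [-26.5, 21.2, 3.3] [0.0, -0.0, 0.1]
```

apply_moves(motion=[{"offset": [-29,-17,3],"rotation": [0,0,0.1]},{"offset": [-31,-14,3],"rotation": [0,0,0.1]},{"offset": [-32,-11,3],"rotation": [0,0,0.1]},{"offset": [-33,-8,3],"rotation": [0,0,0.1]},{"offset": [-34,-4,3],"rotation": [0,0,0.1]},{"offset": [-34,-1,3],"rotation": [0,0,0.1]},{"offset": [-34,2.5,3],"rotation": [0,0,0.1]},{"offset": [-33.5,6,3],"rotation": [0,0,0.1]},{"offset": [-33,9,3],"rotation": [0,0,0.1]},{"offset": [-31,12,3],"rotation": [0,0,0.1]},{"offset": [-30,15,3],"rotation": [0,0,0.1]},{"offset": [-28,18,3],"rotation": [0,0,0.1]}], grip=0)

```text
time: 2.1
tool_pos: [0.4197, 0.2126, 0.2554]
tool_rot: [3.137, -0.006, 1.654]
contact_force: [0.8, 1.5, 0.7]
opening: 0.0915
```

```bash
python3 plan.py .4425 .201 .25 1.592
```

```text
t 2.1 p [0.4197 0.2126 0.2554] yaw 1.6544 F [0.8 1.5 0.7] open 0.0915 rows 1
   [-13.5, 21.7, 5.4] [0.004, -0.007, 0.062]
```

apply_moves(motion=[{"offset": [-13.5,21.7,5],"rotation": [0.004,-0.007,0.062]},{"offset": [0,0,0],"rotation": [0,0,0]}])

```text
time: 2.27
tool_pos: [0.447, 0.1959, 0.2501]
tool_rot: [3.14, 0.002, 1.578]
contact_force: [0.4, -0.2, -0.6]
opening: 0.0917
```

```bash
python3 plan.py .4425 .201 .177 1.592 4
```

```text
t 2.27 p [0.447  0.1959 0.2501] yaw 1.5781 F [ 0.4 -0.2 -0.6] open 0.0917 rows 4
   [1.3, -1.1, 18.3] [0.001, 0.0, -0.003]
```

apply_moves(motion=[{"offset": [2.5,-2,18],"rotation": [0.001,0,-0.007]},{"offset": [2.5,-2,18],"rotation": [0,0,-0.007]},{"offset": [0,0,18],"rotation": [0,0,0]},{"offset": [0,0,10],"rotation": [0,0,0]},{"offset": [0,0,0],"rotation": [0,0,0]}])

```text
time: 2.68
tool_pos: [0.444, 0.2003, 0.1846]
tool_rot: [3.138, 0.0, 1.592]
contact_force: [-1.2, 0.1, 0.5]
opening: 0.0924
```

```bash
python3 plan.py .4425 .201 .177 1.592
```

```text
t 2.68 p [0.444  0.2003 0.1846] yaw 1.5916 F [-1.2  0.1  0.5] open 0.0924 rows 1
   [0.7, -1.5, 7.6] [0.004, 0.0, -0.0]
```

apply_moves(motion=[{"offset": [0.7,-1.5,7.6],"rotation": [0.004,0,0]},{"offset": [0,0,0],"rotation": [0,0,0]}])

```text
time: 2.85
tool_pos: [0.4418, 0.2016, 0.1769]
tool_rot: [-3.14, 0.0, 1.593]
contact_force: [0.2, 0.2, -0.2]
opening: 0.0919
```

apply_moves(motion=[{"offset": [0,0,0],"rotation": [0,0,0]},{"offset": [0,0,0],"rotation": [0,0,0]},{"offset": [0,0,0],"rotation": [0,0,0]},{"offset": [0,0,0],"rotation": [0,0,0]},{"offset": [0,0,0],"rotation": [0,0,0]},{"offset": [0,0,0],"rotation": [0,0,0]}], grip=0.6, grip_force=12)

```text
time: 3.35
tool_pos: [0.4427, 0.2026, 0.1797]
tool_rot: [3.138, -0.001, 1.595]
contact_force: [0.0, 0.5, -0.3]
opening: 0.0581
```

apply_moves(motion=[{"offset": [0,0,-10],"rotation": [0,0,0]},{"offset": [0,0,-25],"rotation": [0,0,0]},{"offset": [0,0,-30],"rotation": [0,0,0]},{"offset": [0,0,-20],"rotation": [0,0,0]}])

```text
time: 3.68
tool_pos: [0.44, 0.2016, 0.2629]
tool_rot: [-3.133, 0.002, 1.594]
contact_force: [0.5, 1.4, -0.4]
opening: 0.0578
```

```bash
python3 plan.py .6244 -.292 .25 1.478 17
```

```text
t 3.68 p [0.44   0.2016 0.2629] yaw 1.5944 F [ 0.5  1.4 -0.4] open 0.0578 rows 17
   [-29.3, 10.2, 0.7] [-0.0, 0.0, 0.007]
   [-29.2, 10.4, 0.7] [-0.0, 0.0, 0.007]
   [-29.1, 10.6, 0.7] [-0.0, 0.0, 0.007]
   [-29.1, 10.8, 0.7] [-0.0, 0.0, 0.007]
   [-29.0, 11.0, 0.7] [-0.0, 0.0, 0.007]
   [-28.9, 11.2, 0.7] [-0.0, 0.0, 0.007]
   [-28.8, 11.4, 0.7] [-0.0, 0.0, 0.007]
   [-28.8, 11.6, 0.7] [-0.0, 0.0, 0.007]
   [-28.7, 11.7, 0.7] [-0.0, 0.0, 0.007]
   [-28.6, 11.9, 0.7] [-0.0, 0.0, 0.007]
   [-28.5, 12.1, 0.7] [-0.0, 0.0, 0.007]
   [-28.4, 12.3, 0.7] [-0.0, 0.0, 0.007]
   [-28.4, 12.5, 0.8] [-0.0, 0.0, 0.007]
   [-28.3, 12.7, 0.8] [-0.0, 0.0, 0.007]
   [-28.2, 12.9, 0.8] [-0.0, 0.0, 0.007]
   [-28.1, 13.1, 0.8] [-0.0, 0.0, 0.007]
   [-28.0, 13.3, 0.8] [-0.0, 0.0, 0.007]
```

apply_moves(motion=[{"offset": [-20,7,1],"rotation": [0,0,0.006]},{"offset": [-29,10,1],"rotation": [0,0,0.007]},{"offset": [-29,10,1],"rotation": [0,0,0.007]},{"offset": [-29,11,1],"rotation": [0,0,0.007]},{"offset": [-29,11,1],"rotation": [0,0,0.007]},{"offset": [-29,11,1],"rotation": [0,0,0.007]},{"offset": [-29,11,1],"rotation": [0,0,0.007]},{"offset": [-29,12,1],"rotation": [0,0,0.007]},{"offset": [-29,12,1],"rotation": [0,0,0.007]},{"offset": [-28,12,1],"rotation": [0,0,0.007]},{"offset": [-28,12,1],"rotation": [0,0,0.007]},{"offset": [-28,12,1],"rotation": [0,0,0.007]}])

```text
time: 4.68
tool_pos: [0.5713, -0.1461, 0.2575]
tool_rot: [3.137, -0.003, 1.517]
contact_force: [0.3, 0.7, -0.8]
opening: 0.0581
```

```bash
python3 plan.py .6244 -.292 .25 1.478 5
```

```text
t 4.68 p [ 0.5713 -0.1461  0.2575] yaw 1.5169 F [ 0.3  0.7 -0.8] open 0.0581 rows 5
   [-28.6, 12.2, 1.5] [0.001, -0.001, 0.008]
   [-28.5, 12.4, 1.5] [0.001, -0.001, 0.008]
   [-28.4, 12.6, 1.5] [0.001, -0.001, 0.008]
   [-28.3, 12.8, 1.5] [0.001, -0.001, 0.008]
   [-28.2, 13.1, 1.5] [0.001, -0.001, 0.008]
```

apply_moves(motion=[{"offset": [-28,12,1.5],"rotation": [0.001,-0.001,0.008]},{"offset": [-28,12,1.5],"rotation": [0.001,-0.001,0.008]},{"offset": [-28,13,1.5],"rotation": [0.001,-0.001,0.008]},{"offset": [-28,13,1.5],"rotation": [0.001,-0.001,0.008]},{"offset": [-20,9,1.5],"rotation": [0,0,0.006]},{"offset": [0,0,0],"rotation": [0,0,0]},{"offset": [0,0,0],"rotation": [0,0,0]}])

```text
time: 5.27
tool_pos: [0.6218, -0.2964, 0.246]
tool_rot: [-3.139, 0.001, 1.469]
contact_force: [-0.1, 0.3, -1.1]
opening: 0.0579
```

```bash
python3 plan.py .6244 -.292 .11 1.478 
python3 - <<'E'
from cell import *
from h import *
for n in("top","scene"):
    p=read_camera(n);pickle.dump(p,open(n+"1.pkl","wb"))
crop(load("scene1.pkl"),(90,180,250,300),5,"pics/d1.png")
crop(load("top1.pkl"),(200,215,280,275),10,"pics/d2.png")
E
```

```text
t 5.27 p [ 0.6218 -0.2964  0.246 ] yaw 1.469 F [-0.1  0.3 -1.1] open 0.0579 rows 4
   [1.2, 0.6, 34.0] [-0.001, 0.0, -0.002]
```

View pics/d1.png

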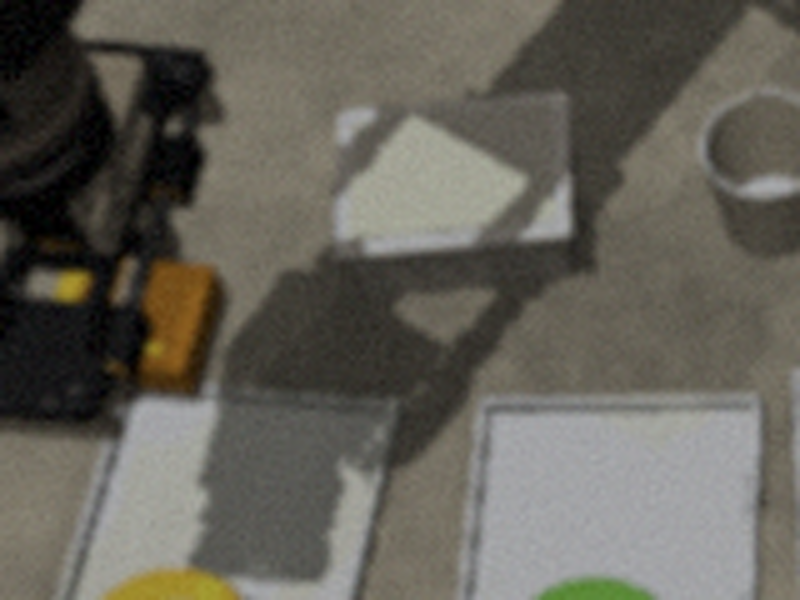

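View pics/d2.png

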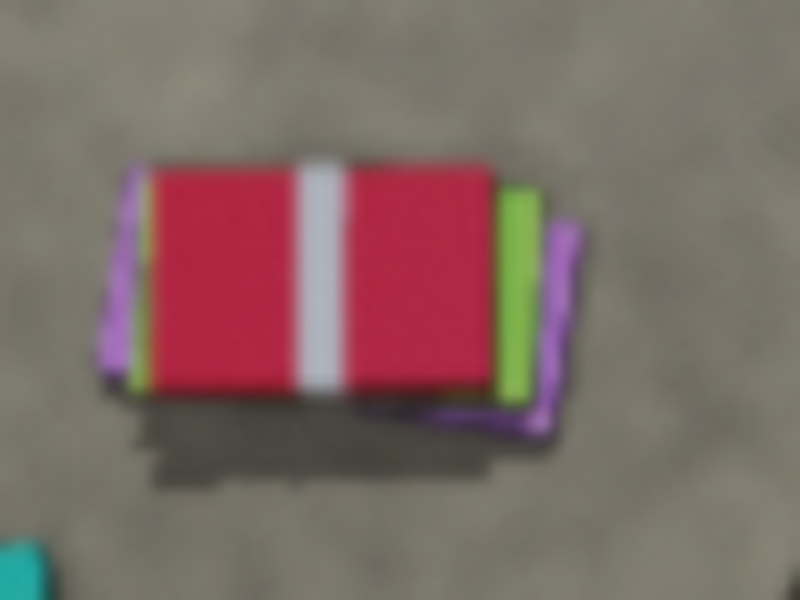

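apply_moves(motion=[{"offset": [2,1,30],"rotation": [-0.001,0,-0.004]},{"offset": [2,1,30],"rotation": [0,0,-0.004]},{"offset": [0,0,30],"rotation": [0,0,0]},{"offset": [0,0,25],"rotation": [0,0,0]},{"offset": [0,0,10],"rotation": [0,0,0]},{"offset": [0,0,0],"rotation": [0,0,0]},{"offset": [0,0,0],"rotation": [0,0,0]}])

```text
time: 5.95
tool_pos: [0.6255, -0.2833, 0.1236]
tool_rot: [3.137, 0.003, 1.487]
contact_force: [0.2, -0.4, -0.4]
opening: 0.058
```

```bash
python3 plan.py .6244 -.292 .09 1.478 
python3 - <<'E'
from cell import *
from h import *
for n in("top","scene"):
    p=read_camera(n);pickle.dump(p,open(n+"2.pkl","wb"))
crop(load("scene2.pkl"),(90,220,250,340),5,"pics/d3.png")
crop(load("top2.pkl"),(360,110,480,200),6.6,"pics/d4.png")
E
```

```text
t 5.95 p [ 0.6255 -0.2833  0.1236] yaw 1.4874 F [ 0.2 -0.4 -0.4] open 0.058 rows 1
   [-8.7, -0.5, 33.6] [0.005, 0.003, 0.009]
```

View pics/d3.png

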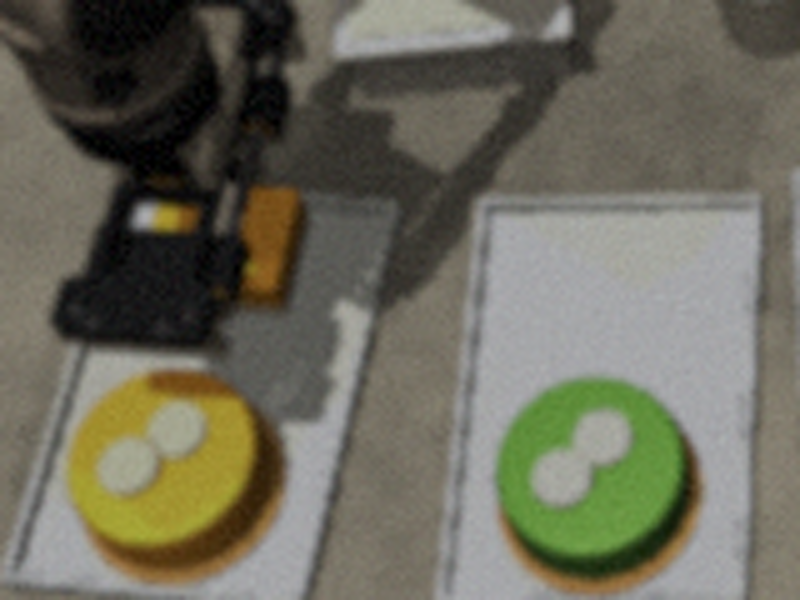

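View pics/d4.png

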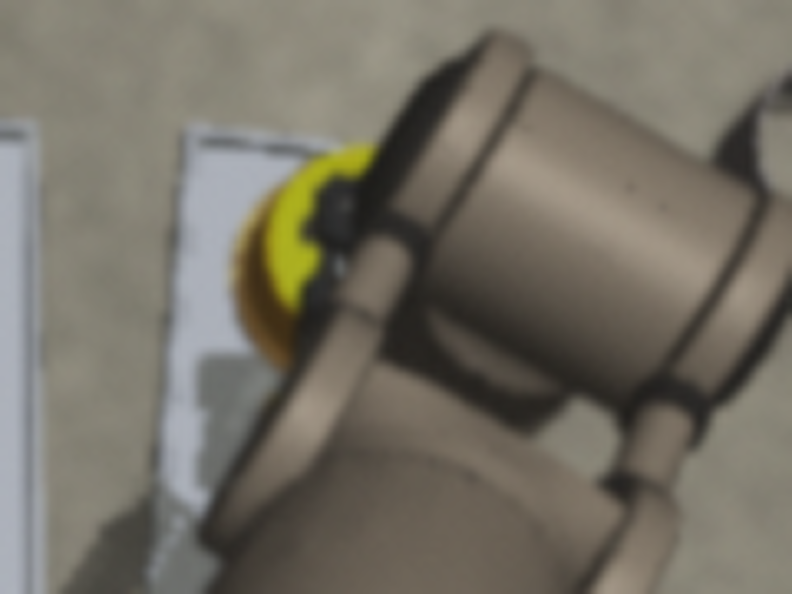

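apply_moves(motion=[{"offset": [-8.7,-0.5,15],"rotation": [0.005,0.003,0.009]},{"offset": [0,0,9],"rotation": [0,0,0]},{"offset": [0,0,4],"rotation": [0,0,0]},{"offset": [0,0,0],"rotation": [0,0,0]}])

```text
time: 6.38
tool_pos: [0.6267, -0.295, 0.0993]
tool_rot: [3.132, 0.005, 1.477]
contact_force: [0.2, 0.2, -1.1]
opening: 0.0577
```

```bash
python3 plan.py .6244 -.292 .083 1.478 
```

```text
t 6.38 p [ 0.6267 -0.295   0.0993] yaw 1.4769 F [ 0.2  0.2 -1.1] open 0.0577 rows 1
   [2.8, -2.8, 16.3] [0.01, 0.005, -0.001]
```

apply_moves(motion=[{"offset": [2,-2.5,8],"rotation": [0.009,0.004,0]},{"offset": [0,0,4],"rotation": [0,0,0]},{"offset": [0,0,0],"rotation": [0,0,0]}])

```text
time: 6.63
tool_pos: [0.6242, -0.2931, 0.0861]
tool_rot: [3.142, 0.0, 1.476]
contact_force: [0.8, -0.2, -0.6]
opening: 0.058
```

```bash
python3 plan.py .6244 -.292 .083 1.478 
```

```text
t 6.63 p [ 0.6242 -0.2931  0.0861] yaw 1.4762 F [ 0.8 -0.2 -0.6] open 0.058 rows 1
   [1.1, 0.1, 3.1] [0.0, 0.0, -0.002]
```

apply_moves(motion=[{"offset": [1,0,3],"rotation": [0,0,-0.002]},{"offset": [0,0,0],"rotation": [0,0,0]}])

```text
time: 6.8
tool_pos: [0.6241, -0.2919, 0.0824]
tool_rot: [-3.141, -0.0, 1.478]
contact_force: [0.0, 0.7, -0.1]
opening: 0.0578
```

apply_moves(motion=[{"offset": [0,0,1.5],"rotation": [0,0,0]}])

```text
time: 6.88
tool_pos: [0.6244, -0.2918, 0.0812]
tool_rot: [3.141, 0.0, 1.479]
contact_force: [-0.2, -0.2, -0.7]
opening: 0.0579
```

```bash
python3 plan.py .6244 -.292 .081 1.478 
```

```text
t 6.88 p [ 0.6244 -0.2918  0.0812] yaw 1.4786 F [-0.2 -0.2 -0.7] open 0.0579 rows 1
   [-0.2, -0.0, 0.2] [0.0, 0.0, 0.001]
```

One more small step down while I check for contact.

apply_moves(motion=[{"offset": [0,0,1.2],"rotation": [0,0,0]},{"offset": [0,0,0],"rotation": [0,0,0]}])

```text
time: 7.05
tool_pos: [0.6244, -0.2918, 0.0809]
tool_rot: [3.141, 0.0, 1.479]
contact_force: [0.4, -0.4, -0.8]
opening: 0.0579
```

```bash
python3 plan.py .6244 -.292 .081 1.478 
```

```text
t 7.05 p [ 0.6244 -0.2918  0.0809] yaw 1.4789 F [ 0.4 -0.4 -0.8] open 0.0579 rows 1
   [-0.2, 0.0, -0.1] [0.0, 0.0, 0.001]
```

apply_moves(motion=[{"offset": [0,0,2],"rotation": [0,0,0]}])

```text
time: 7.13
tool_pos: [0.6246, -0.2919, 0.0802]
tool_rot: [3.141, 0.001, 1.479]
contact_force: [-5.3, 3.3, 16.9]
opening: 0.0578
```

apply_moves(motion=[{"offset": [0,0,1.5],"rotation": [0,0,0]}])

```text
time: 7.22
tool_pos: [0.6247, -0.2919, 0.0802]
tool_rot: [3.14, 0.001, 1.479]
contact_force: [-4.2, 2.6, 9.6]
opening: 0.0576
```

apply_moves(motion=[{"offset": [0,0,0],"rotation": [0,0,0]},{"offset": [0,0,0],"rotation": [0,0,0]},{"offset": [0,0,0],"rotation": [0,0,0]},{"offset": [0,0,0],"rotation": [0,0,0]}], grip=0.22)

```text
time: 7.55
tool_pos: [0.6253, -0.2922, 0.0814]
tool_rot: [3.138, 0.003, 1.479]
contact_force: [0.6, -0.1, -0.7]
opening: 0.0713
```

apply_moves(motion=[{"offset": [0,0,-8],"rotation": [0,0,0]},{"offset": [0,0,-20],"rotation": [0,0,0]},{"offset": [0,0,-35],"rotation": [0,0,0]},{"offset": [0,0,-40],"rotation": [0,0,0]},{"offset": [0,0,-40],"rotation": [0,0,0]},{"offset": [0,0,-10],"rotation": [0,0,0]}])

```text
time: 8.05
tool_pos: [0.6231, -0.2908, 0.2359]
tool_rot: [-3.134, -0.003, 1.479]
contact_force: [0.1, -0.6, 0.4]
opening: 0.0716
```

```bash
python3 plan.py .4445 .199 .22 1.6 17
```

```text
t 8.05 p [ 0.6231 -0.2908  0.2359] yaw 1.4791 F [ 0.1 -0.6  0.4] open 0.0716 rows 17
   [27.7, -13.1, 1.1] [-0.0, -0.0, -0.007]
   [27.8, -12.9, 1.1] [-0.0, -0.0, -0.007]
   [27.9, -12.7, 1.1] [-0.0, -0.0, -0.007]
   [28.0, -12.5, 1.1] [-0.0, -0.0, -0.007]
   [28.1, -12.3, 1.1] [-0.0, -0.0, -0.007]
   [28.2, -12.1, 1.1] [-0.0, -0.0, -0.007]
   [28.3, -11.9, 1.0] [-0.0, -0.0, -0.007]
   [28.3, -11.7, 1.0] [-0.0, -0.0, -0.007]
   [28.4, -11.5, 1.0] [-0.0, -0.0, -0.007]
   [28.5, -11.3, 1.0] [-0.0, -0.0, -0.007]
   [28.6, -11.1, 1.0] [-0.0, -0.0, -0.007]
   [28.7, -10.9, 1.0] [-0.0, -0.0, -0.007]
   [28.7, -10.7, 1.0] [-0.0, -0.0, -0.007]
   [28.8, -10.5, 1.0] [-0.0, -0.0, -0.007]
   [28.9, -10.3, 1.0] [-0.0, -0.0, -0.007]
   [29.0, -10.1, 1.0] [-0.0, -0.0, -0.007]
   [29.0, -9.9, 0.9] [-0.0, -0.0, -0.007]
```

Next I'll go back to the stack and re-measure raspberry from the pictures on the way.

apply_moves(motion=[{"offset": [28,-13,1],"rotation": [0,0,-0.007]},{"offset": [28,-13,1],"rotation": [0,0,-0.007]},{"offset": [28,-13,1],"rotation": [0,0,-0.007]},{"offset": [28,-12.5,1],"rotation": [0,0,-0.007]},{"offset": [28,-12,1],"rotation": [0,0,-0.007]},{"offset": [28,-12,1],"rotation": [0,0,-0.007]},{"offset": [28,-12,1],"rotation": [0,0,-0.007]},{"offset": [28,-12,1],"rotation": [0,0,-0.007]},{"offset": [28,-11.5,1],"rotation": [0,0,-0.007]},{"offset": [28,-11,1],"rotation": [0,0,-0.007]}], grip=0)

```text
time: 8.88
tool_pos: [0.5167, 0.0001, 0.2362]
tool_rot: [3.127, 0.007, 1.542]
contact_force: [0.8, 0.5, -0.5]
opening: 0.0918
```

```bash
python3 - <<'E'
from cell import *
from h import *
for n in("top","scene"):
    p=read_camera(n);pickle.dump(p,open(n+"3.pkl","wb"))
crop(load("scene3.pkl"),(280,170,360,230),10,"pics/e1.png")
crop(load("top3.pkl"),(360,115,460,220),5.7,"pics/e3.png")
crop(load("scene3.pkl"),(90,240,250,345),5,"pics/e4.png")
E
```

```text
(no output)
```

View pics/e1.png

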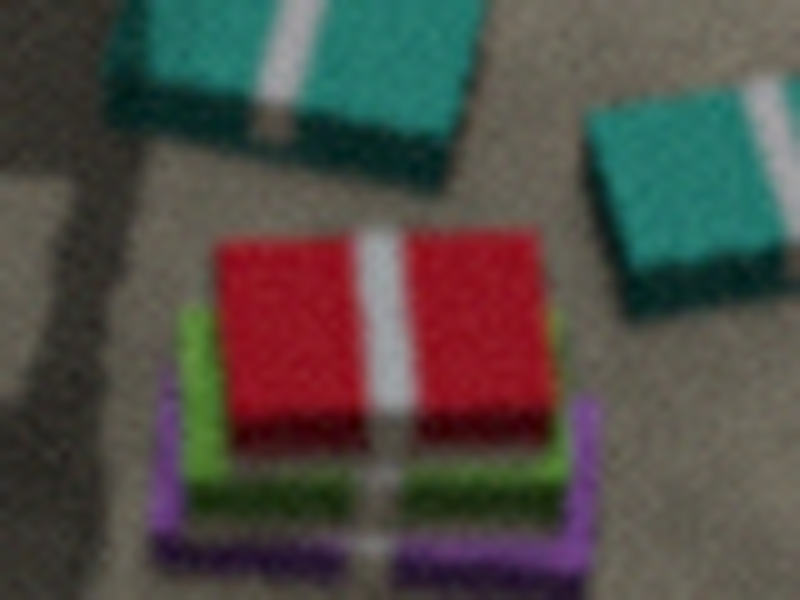

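View pics/e3.png

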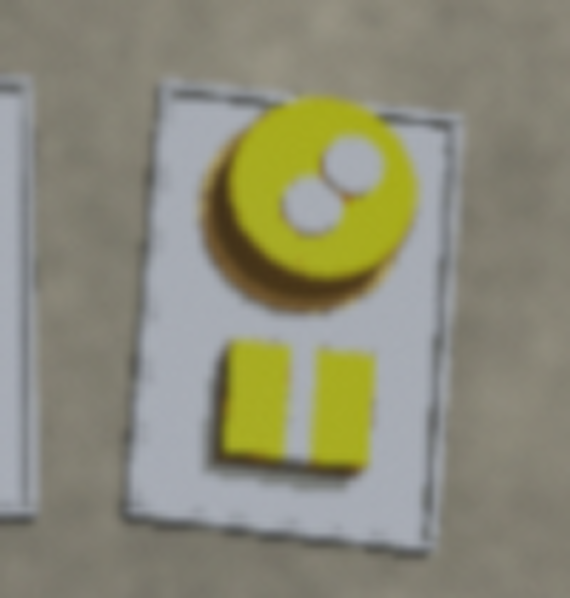

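View pics/e4.png

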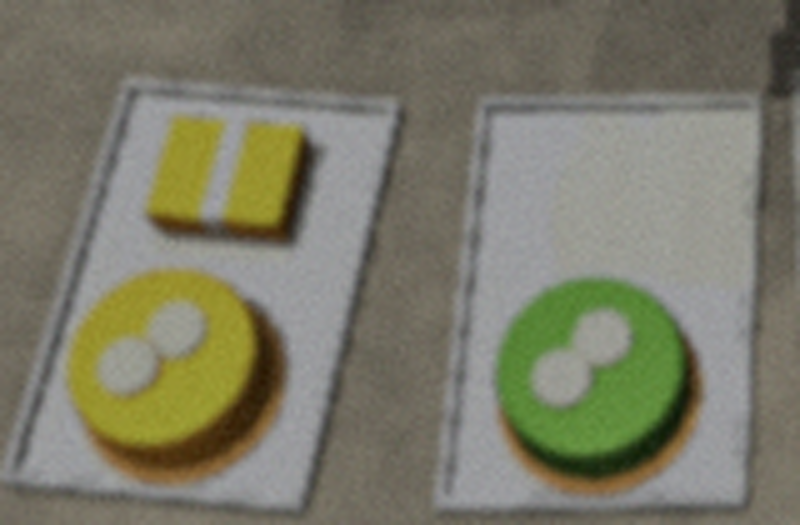

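```bash
python3 - <<'E'
from fit import *
t=load("top3.pkl");s=load("scene3.pkl")
def c(*a): return {n:p for n,p in zip(("TL","TR","BR","BL"),a) if p}
A=np.array
print(fit([('top',t,A([360,115]),5.7,c((232,340),(376,352),(366,468),(223,455))),('scene',s,A([90,240]),5,c((172,118),(303,124),(290,228),(150,214)))],.058,.072,.037,[.62,-.29,-.09]))
print(fit([('top',t,A([200,215]),10,c((154,167),(494,164),(490,386),(153,390))),('scene',s,A([280,170]),10,c((218,245),(540,232),(555,402),(232,415)))],.058,.09,.102,[.44,.2,0]))
E
python3 plan.py .445 .199 .2 1.597 9
```

```text
(array([ 0.62546876, -0.29200824, -0.06826044]), array([-0.83585721,  0.0200237 , -0.67877806,  0.22660478,  0.34099152,
       -0.10928605, -0.19356919, -0.14572309,  0.1333469 , -0.15107822,
        0.33045877,  0.11807696, -1.65977719, -0.76953814, -0.69946647,
        0.4707001 ]))
(array([0.44458552, 0.19866202, 0.03205746]), array([-0.32056009,  0.20961214,  0.00473584,  0.20501408,  0.36696311,
        0.0611954 , -0.52614097, -0.0611025 , -0.34130352, -0.22796265,
       -0.17306585, -0.01621508,  0.46867777,  0.48903849, -0.38831976,
        0.33205643]))
t 8.98 p [0.5158 0.0024 0.2362] yaw 1.5465 F [ 0.2 -1.1  0.4] open 0.0916 rows 9
   [21.7, -8.4, 3.8] [0.001, 0.001, -0.006]
   [21.7, -8.3, 3.8] [0.001, 0.001, -0.006]
   [21.8, -8.2, 3.8] [0.001, 0.001, -0.006]
   [21.8, -8.1, 3.9] [0.001, 0.001, -0.006]
   [21.8, -7.9, 3.9] [0.001, 0.001, -0.006]
   [21.9, -7.8, 3.9] [0.001, 0.001, -0.006]
   [21.9, -7.7, 3.9] [0.001, 0.001, -0.006]
   [22.0, -7.5, 4.0] [0.001, 0.001, -0.006]
   [22.0, -7.4, 4.0] [0.001, 0.001, -0.006]
```

apply_moves(motion=[{"offset": [24,-9,4],"rotation": [0.004,0.003,-0.006]},{"offset": [24,-9,4],"rotation": [0.001,0.001,-0.006]},{"offset": [24,-9,4],"rotation": [0.001,0.001,-0.006]},{"offset": [24,-9,4],"rotation": [0.001,0.001,-0.006]},{"offset": [24,-8,4],"rotation": [0.001,0.001,-0.006]},{"offset": [24,-8,4],"rotation": [0.001,0.001,-0.006]},{"offset": [24,-8,4],"rotation": [0.001,0.001,-0.006]},{"offset": [16,-5,4],"rotation": [0.001,0.001,-0.006]},{"offset": [0,0,0],"rotation": [0,0,0]},{"offset": [0,0,0],"rotation": [0,0,0]}])

```text
time: 9.82
tool_pos: [0.4548, 0.1903, 0.2073]
tool_rot: [3.127, -0.002, 1.595]
contact_force: [0.2, -0.1, -0.1]
opening: 0.092
```

```bash
python3 plan.py .4447 .1987 .146 1.6 3
```

```text
t 9.82 p [0.4548 0.1903 0.2073] yaw 1.5946 F [ 0.2 -0.1 -0.1] open 0.092 rows 3
   [2.8, -3.6, 20.4] [0.005, -0.001, -0.002]
```

apply_moves(motion=[{"offset": [5,-6,15],"rotation": [0.008,-0.002,-0.004]},{"offset": [4,-4,15],"rotation": [0.006,0,0]},{"offset": [0,0,12],"rotation": [0,0,0]},{"offset": [0,0,5],"rotation": [0,0,0]},{"offset": [0,0,0],"rotation": [0,0,0]}])

```text
time: 10.23
tool_pos: [0.4498, 0.1949, 0.1616]
tool_rot: [3.134, 0.0, 1.594]
contact_force: [0.1, -0.3, -0.1]
opening: 0.0922
```

```bash
python3 plan.py .4447 .1987 .146 1.6 1
```

```text
t 10.23 p [0.4498 0.1949 0.1616] yaw 1.5943 F [ 0.1 -0.3 -0.1] open 0.0922 rows 1
   [3.9, -5.1, 15.5] [0.008, 0.0, -0.006]
```

apply_moves(motion=[{"offset": [4,-5,8],"rotation": [0.008,0,-0.005]},{"offset": [0,0,6],"rotation": [0,0,0]},{"offset": [0,0,0],"rotation": [0,0,0]}])

```text
time: 10.48
tool_pos: [0.4463, 0.1975, 0.1479]
tool_rot: [3.14, -0.0, 1.597]
contact_force: [0.8, 0.1, 0.7]
opening: 0.092
```

```bash
python3 plan.py .4447 .1987 .146 1.6 1
```

```text
t 10.48 p [0.4463 0.1975 0.1479] yaw 1.5969 F [0.8 0.1 0.7] open 0.092 rows 1
   [1.2, -1.6, 1.9] [0.002, -0.0, -0.003]
```

apply_moves(motion=[{"offset": [1.2,-1.6,2],"rotation": [0.002,0,-0.003]},{"offset": [0,0,0],"rotation": [0,0,0]}])

```text
time: 10.65
tool_pos: [0.4448, 0.1986, 0.1459]
tool_rot: [-3.142, -0.0, 1.6]
contact_force: [-0.8, 0.7, 0.3]
opening: 0.0921
```

apply_moves(motion=[{"offset": [0,0,0],"rotation": [0,0,0]},{"offset": [0,0,0],"rotation": [0,0,0]},{"offset": [0,0,0],"rotation": [0,0,0]},{"offset": [0,0,0],"rotation": [0,0,0]},{"offset": [0,0,0],"rotation": [0,0,0]},{"offset": [0,0,0],"rotation": [0,0,0]}], grip=0.6, grip_force=12)

```text
time: 11.15
tool_pos: [0.4452, 0.199, 0.147]
tool_rot: [3.14, -0.0, 1.601]
contact_force: [0.2, 0.1, -0.6]
opening: 0.0581
```

```bash
python3 plan.py .6156 .2837 .23 1.5445 1
```

```text
t 11.15 p [0.4452 0.199  0.147 ] yaw 1.6006 F [ 0.2  0.1 -0.6] open 0.0581 rows 1
   [79.7, 173.0, -82.6] [0.002, -0.001, 0.056]
```

apply_moves(motion=[{"offset": [0,0,-10],"rotation": [0,0,0]},{"offset": [0,0,-25],"rotation": [0,0,0]},{"offset": [0,0,-30],"rotation": [0,0,0]},{"offset": [0,0,-15],"rotation": [0,0,0]}])

```text
time: 11.48
tool_pos: [0.4427, 0.1982, 0.2254]
tool_rot: [-3.132, 0.002, 1.601]
contact_force: [1.2, 0.5, -0.4]
opening: 0.058
```

```bash
python3 plan.py .6156 .2842 .2 1.5445 7
```

```text
t 11.48 p [0.4427 0.1982 0.2254] yaw 1.6005 F [ 1.2  0.5 -0.4] open 0.058 rows 7
   [11.6, 25.1, 3.4] [-0.001, 0.0, 0.008]
   [11.8, 25.0, 3.4] [-0.001, 0.0, 0.008]
   [11.9, 24.9, 3.5] [-0.001, 0.0, 0.008]
   [12.1, 24.8, 3.5] [-0.001, 0.0, 0.008]
   [12.3, 24.7, 3.5] [-0.001, 0.0, 0.008]
   [12.5, 24.6, 3.6] [-0.001, 0.0, 0.008]
   [12.7, 24.5, 3.6] [-0.001, 0.0, 0.008]
```

apply_moves(motion=[{"offset": [12,25,0],"rotation": [-0.002,0,0.008]},{"offset": [12,25,2],"rotation": [-0.002,0,0.008]},{"offset": [12,25,3],"rotation": [-0.001,0,0.008]},{"offset": [12,25,3],"rotation": [0,0,0.008]},{"offset": [12,25,3],"rotation": [0,0,0.008]},{"offset": [12,25,3],"rotation": [0,0,0.008]},{"offset": [8,14,3],"rotation": [0,0,0.005]},{"offset": [0,0,0],"rotation": [0,0,0]},{"offset": [0,0,0],"rotation": [0,0,0]}])

```text
time: 12.23
tool_pos: [0.6124, 0.2827, 0.2105]
tool_rot: [3.141, 0.001, 1.545]
contact_force: [0.3, 0.4, -0.5]
opening: 0.0582
```

```bash
python3 plan.py .6156 .2842 .11 1.5445 4
```

```text
t 12.23 p [0.6124 0.2827 0.2105] yaw 1.5449 F [ 0.3  0.4 -0.5] open 0.0582 rows 4
   [0.4, 0.8, 25.1] [0.0, 0.0, 0.0]
```

apply_moves(motion=[{"offset": [1,2,25],"rotation": [0,0,0]},{"offset": [0,1,25],"rotation": [0,0,0]},{"offset": [0,0,25],"rotation": [0,0,0]},{"offset": [0,0,15],"rotation": [0,0,0]},{"offset": [0,0,0],"rotation": [0,0,0]},{"offset": [0,0,0],"rotation": [0,0,0]}])

```text
time: 12.73
tool_pos: [0.6115, 0.2816, 0.1197]
tool_rot: [-3.141, 0.002, 1.546]
contact_force: [0.4, 0.2, -0.4]
opening: 0.058
```

```bash
python3 plan.py .6156 .2842 .085 1.5445 1
```

```text
t 12.73 p [0.6115 0.2816 0.1197] yaw 1.5459 F [ 0.4  0.2 -0.4] open 0.058 rows 1
   [2.8, 4.0, 34.7] [-0.0, 0.002, 0.001]
```

apply_moves(motion=[{"offset": [3,4,14],"rotation": [0,0.002,0.001]},{"offset": [0,0,11],"rotation": [0,0,0]},{"offset": [0,0,0],"rotation": [0,0,0]}])

```text
time: 12.98
tool_pos: [0.6163, 0.2847, 0.0965]
tool_rot: [3.137, -0.002, 1.545]
contact_force: [-0.7, -0.4, -1.3]
opening: 0.058
```

```bash
python3 plan.py .6156 .2842 .085 1.5445 1
```

```text
t 12.98 p [0.6163 0.2847 0.0965] yaw 1.5448 F [-0.7 -0.4 -1.3] open 0.058 rows 1
   [-0.5, -0.8, 11.5] [0.004, -0.002, 0.0]
```

apply_moves(motion=[{"offset": [-0.5,-0.8,7],"rotation": [0.004,-0.002,0]},{"offset": [0,0,4],"rotation": [0,0,0]},{"offset": [0,0,0],"rotation": [0,0,0]}])

```text
time: 13.23
tool_pos: [0.616, 0.2844, 0.0853]
tool_rot: [3.14, -0.0, 1.545]
contact_force: [0.2, 0.4, 0.1]
opening: 0.0576
```

```bash
python3 plan.py .6156 .2842 .082 1.5445 1
```

```text
t 13.23 p [0.616  0.2844 0.0853] yaw 1.5449 F [0.2 0.4 0.1] open 0.0576 rows 1
   [-0.2, -0.4, 3.3] [0.002, -0.0, 0.0]
```

apply_moves(motion=[{"offset": [-0.2,-0.4,2],"rotation": [0.002,0,0]},{"offset": [0,0,0],"rotation": [0,0,0]}])

```text
time: 13.4
tool_pos: [0.6157, 0.2843, 0.0833]
tool_rot: [-3.141, -0.0, 1.545]
contact_force: [0.3, -0.2, -0.2]
opening: 0.0579
```

apply_moves(motion=[{"offset": [0,0,1.5],"rotation": [0,0,0]}])

```text
time: 13.48
tool_pos: [0.616, 0.2843, 0.0823]
tool_rot: [3.141, -0.001, 1.545]
contact_force: [0.3, -0.2, -0.5]
opening: 0.0582
```

apply_moves(motion=[{"offset": [0,0,1],"rotation": [0,0,0]}])

```text
time: 13.57
tool_pos: [0.616, 0.2844, 0.0819]
tool_rot: [3.141, -0.001, 1.545]
contact_force: [-4.2, -1.7, 6.5]
opening: 0.0575
```

apply_moves(motion=[{"offset": [0,0,0],"rotation": [0,0,0]},{"offset": [0,0,0],"rotation": [0,0,0]},{"offset": [0,0,0],"rotation": [0,0,0]},{"offset": [0,0,0],"rotation": [0,0,0]}], grip=0.22)

```text
time: 13.9
tool_pos: [0.6167, 0.2846, 0.083]
tool_rot: [3.138, -0.001, 1.545]
contact_force: [1.2, -0.0, -0.5]
opening: 0.0711
```

apply_moves(motion=[{"offset": [0,0,-8],"rotation": [0,0,0]},{"offset": [0,0,-20],"rotation": [0,0,0]},{"offset": [0,0,-35],"rotation": [0,0,0]},{"offset": [0,0,-40],"rotation": [0,0,0]},{"offset": [0,0,-20],"rotation": [0,0,0]},{"offset": [0,0,0],"rotation": [0,0,0]}])

```text
time: 14.4
tool_pos: [0.6154, 0.2841, 0.2107]
tool_rot: [-3.14, 0.0, 1.545]
contact_force: [0.1, -0.2, 0.1]
opening: 0.0713
```

```bash
python3 plan.py .4445 .198 .18 1.58 6
python3 - <<'E'
from cell import *
from h import *
for n in("top","scene"):
    p=read_camera(n);pickle.dump(p,open(n+"4.pkl","wb"))
crop(load("scene4.pkl"),(280,170,360,230),10,"pics/f1.png")
crop(load("top4.pkl"),(200,215,280,275),10,"pics/f2.png")
E
```

```text
t 14.4 p [0.6154 0.2841 0.2107] yaw 1.545 F [ 0.1 -0.2  0.1] open 0.0713 rows 6
   [-15.1, -28.1, 5.2] [-0.0, 0.0, -0.006]
   [-14.9, -28.2, 5.2] [-0.0, 0.0, -0.006]
   [-14.7, -28.3, 5.2] [-0.0, 0.0, -0.006]
   [-14.6, -28.4, 5.1] [-0.0, 0.0, -0.006]
   [-14.4, -28.4, 5.1] [-0.0, 0.0, -0.006]
   [-14.3, -28.5, 5.1] [-0.0, 0.0, -0.006]
```

View pics/f1.png

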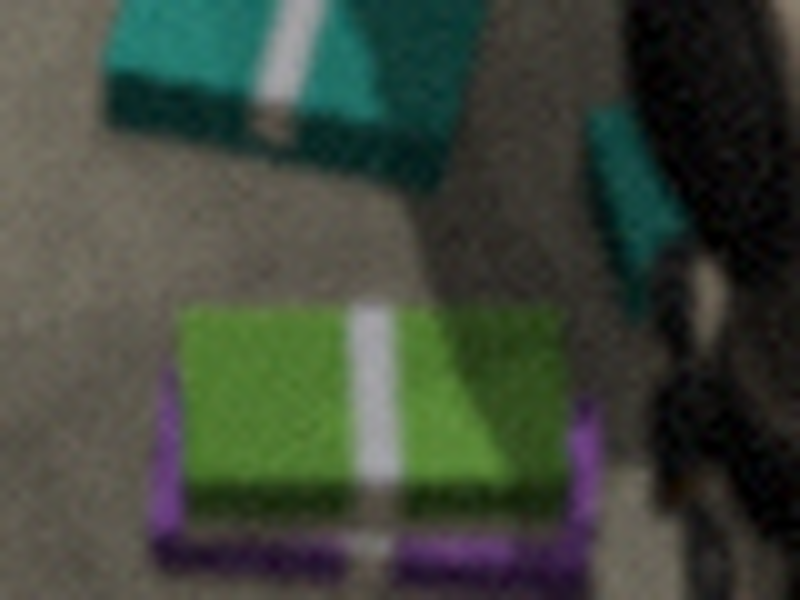

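View pics/f2.png

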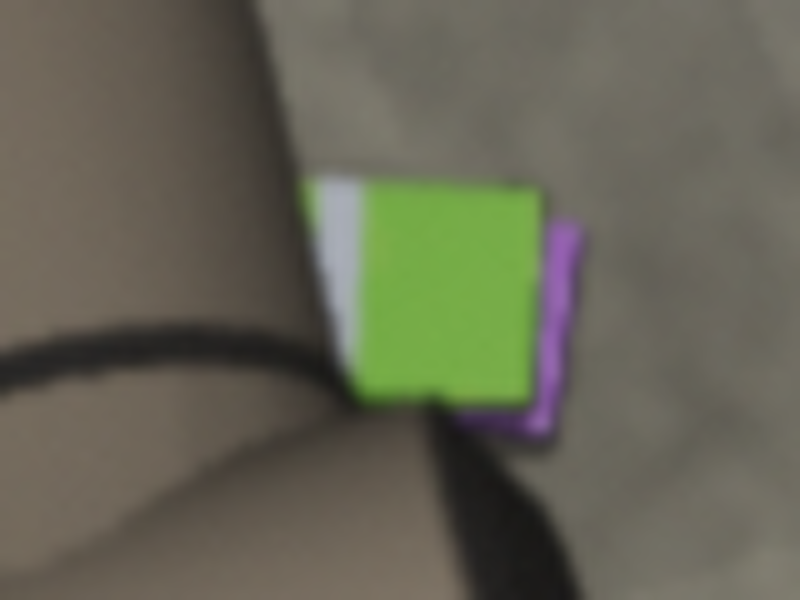

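The green box is now on top of the stack at scene (318,208). It is pistachio green and sits on lilac, while the loose ones are teal. So this is the one meant.

```bash
python3 - <<'E'
from fit import *
t=load("top4.pkl");s=load("scene4.pkl")
def c(*a): return {n:p for n,p in zip(("TL","TR","BR","BL"),a) if p}
A=np.array
o=[('top',t,A([200,215]),10,c(None,(543,187),(531,404),(130,392))),('scene',s,A([280,170]),10,c((182,310),(566,308),(570,480),(190,483)))]
for w in (o,o[:1],o[1:]):print(fit(w,.058,.108,.068,[.44,.2,0]))
E
```

```text
(array([ 0.44577482,  0.1983327 , -0.00490299]), array([-0.24279326,  0.22849965,  0.15134495,  0.05627046, -0.1968189 ,
        0.08922435, -0.08376583,  0.03357607, -0.36425648,  0.10704704,
        0.61614599,  0.24905428, -0.41548127,  0.08267179]))
(array([ 0.44613921,  0.19807233, -0.00624966]), array([-0.12786927,  0.12364988,  0.23781851, -0.0509249 , -0.10644206,
       -0.07188602]))
(array([ 0.4453651 ,  0.19858798, -0.00567346]), array([ 0.00995765, -0.09892984, -0.27562976, -0.00110815,  0.69055817,
        0.13570105, -0.33574665, -0.05620384]))
```

apply_moves(motion=[{"offset": [-15,-28,4],"rotation": [0,0,-0.004]},{"offset": [-15,-28,4],"rotation": [0,0,-0.004]},{"offset": [-15,-28,4],"rotation": [0,0,-0.004]},{"offset": [-15,-28,4],"rotation": [0,0,-0.004]},{"offset": [-14,-28,4],"rotation": [0,0,-0.004]},{"offset": [-10,-18,4],"rotation": [0,0,-0.004]},{"offset": [0,0,0],"rotation": [0,0,0]},{"offset": [0,0,0],"rotation": [0,0,0]}], grip=0)

```text
time: 15.17
tool_pos: [0.4393, 0.1965, 0.1681]
tool_rot: [-3.109, 0.009, 1.57]
contact_force: [-0.1, -0.4, 0.7]
opening: 0.0919
```

```bash
python3 plan.py .4451 .1982 .112 1.571 3
```

```text
t 15.17 p [0.4393 0.1965 0.1681] yaw 1.5703 F [-0.1 -0.4  0.7] open 0.0919 rows 3
   [0.7, 2.6, 18.6] [-0.011, 0.003, -0.0]
   [0.7, 2.4, 18.6] [-0.011, 0.003, -0.0]
   [0.6, 2.1, 18.7] [-0.011, 0.003, -0.0]
```

apply_moves(motion=[{"offset": [1,4,14],"rotation": [-0.03,0.008,0]},{"offset": [0,2,14],"rotation": [0,0,0]},{"offset": [0,0,12],"rotation": [0,0,0]},{"offset": [0,0,5],"rotation": [0,0,0]},{"offset": [0,0,0],"rotation": [0,0,0]}])

```text
time: 15.58
tool_pos: [0.4468, 0.1983, 0.1182]
tool_rot: [-3.138, 0.001, 1.57]
contact_force: [-0.0, 0.2, -0.0]
opening: 0.0919
```

```bash
python3 plan.py .4458 .1983 .112 1.566 1
```

```text
t 15.58 p [0.4468 0.1983 0.1182] yaw 1.5698 F [-0.   0.2 -0. ] open 0.0919 rows 1
   [0.0, -1.0, 6.2] [-0.003, 0.001, 0.004]
```

apply_moves(motion=[{"offset": [0,-1,6],"rotation": [-0.003,0.001,0.004]},{"offset": [0,0,0],"rotation": [0,0,0]}])

```text
time: 15.75
tool_pos: [0.4464, 0.1986, 0.1113]
tool_rot: [-3.141, 0.0, 1.565]
contact_force: [-1.3, -0.9, -0.2]
opening: 0.0919
```

apply_moves(motion=[{"offset": [0,0,0],"rotation": [0,0,0]},{"offset": [0,0,0],"rotation": [0,0,0]},{"offset": [0,0,0],"rotation": [0,0,0]},{"offset": [0,0,0],"rotation": [0,0,0]},{"offset": [0,0,0],"rotation": [0,0,0]},{"offset": [0,0,0],"rotation": [0,0,0]}], grip=0.6, grip_force=12)

```text
time: 16.25
tool_pos: [0.4474, 0.1991, 0.1129]
tool_rot: [3.14, -0.001, 1.566]
contact_force: [-0.7, 0.0, -1.6]
opening: 0.0579
```

apply_moves(motion=[{"offset": [0,0,-10],"rotation": [0,0,0]},{"offset": [0,0,-25],"rotation": [0,0,0]},{"offset": [0,0,-35],"rotation": [0,0,0]},{"offset": [0,0,-35],"rotation": [0,0,0]},{"offset": [0,0,-15],"rotation": [0,0,0]}])

```text
time: 16.67
tool_pos: [0.4445, 0.1981, 0.233]
tool_rot: [-3.131, 0.003, 1.565]
contact_force: [1.2, -0.4, -1.0]
opening: 0.0577
```

```bash
python3 plan.py .6307 -.0889 .2 1.573 12
```

```text
t 16.67 p [0.4445 0.1981 0.233 ] yaw 1.5652 F [ 1.2 -0.4 -1. ] open 0.0577 rows 12
   [-23.8, 15.7, 2.7] [-0.001, 0.0, -0.001]
```

apply_moves(motion=[{"offset": [-15,10,0],"rotation": [-0.005,0,-0.001]},{"offset": [-24,16,0],"rotation": [-0.003,0,-0.001]},{"offset": [-24,16,2],"rotation": [-0.001,0,-0.001]},{"offset": [-24,16,3],"rotation": [0,0,-0.001]},{"offset": [-24,16,3],"rotation": [0,0,-0.001]},{"offset": [-24,16,3],"rotation": [0,0,-0.001]},{"offset": [-24,16,3],"rotation": [0,0,-0.001]},{"offset": [-24,16,3],"rotation": [0,0,-0.001]},{"offset": [-24,16,3],"rotation": [0,0,-0.001]},{"offset": [-24,16,3],"rotation": [0,0,-0.001]},{"offset": [-24,16,3],"rotation": [0,0,-0.001]},{"offset": [-15,8,0],"rotation": [0,0,-0.001]}])

```text
time: 17.67
tool_pos: [0.6295, -0.08, 0.2133]
tool_rot: [3.132, -0.001, 1.585]
contact_force: [-0.5, 0.1, -1.3]
opening: 0.0582
```

apply_moves(motion=[{"offset": [0,0,0],"rotation": [0,0,0]},{"offset": [0,0,0],"rotation": [0,0,0]}])

```text
time: 17.83
tool_pos: [0.6304, -0.084, 0.2119]
tool_rot: [3.133, -0.001, 1.581]
contact_force: [-0.1, 0.2, -1.6]
opening: 0.0582
```

```bash
python3 plan.py .6307 -.0886 .11 1.573 4
```

```text
t 17.83 p [ 0.6304 -0.084   0.2119] yaw 1.5809 F [-0.1  0.2 -1.6] open 0.0582 rows 4
   [-1.2, -0.1, 25.5] [0.002, -0.0, 0.002]
```

apply_moves(motion=[{"offset": [-3,0,25],"rotation": [0.008,0,0.006]},{"offset": [-2,0,25],"rotation": [0,0,0]},{"offset": [0,0,25],"rotation": [0,0,0]},{"offset": [0,0,15],"rotation": [0,0,0]},{"offset": [0,0,0],"rotation": [0,0,0]},{"offset": [0,0,0],"rotation": [0,0,0]}])

```text
time: 18.33
tool_pos: [0.6287, -0.0837, 0.1207]
tool_rot: [3.141, -0.002, 1.578]
contact_force: [0.6, 0.3, -1.1]
opening: 0.0582
```

```bash
python3 plan.py .6307 -.0886 .086 1.573 1
```

```text
t 18.33 p [ 0.6287 -0.0837  0.1207] yaw 1.5777 F [ 0.6  0.3 -1.1] open 0.0582 rows 1
   [-4.9, 1.9, 34.7] [0.001, -0.002, 0.005]
```

apply_moves(motion=[{"offset": [-5,2,14],"rotation": [0.001,-0.002,0.005]},{"offset": [0,0,11],"rotation": [0,0,0]},{"offset": [0,0,0],"rotation": [0,0,0]}])

```text
time: 18.58
tool_pos: [0.6318, -0.0877, 0.0969]
tool_rot: [3.138, 0.001, 1.574]
contact_force: [-1.2, -0.1, -1.5]
opening: 0.0577
```

```bash
python3 plan.py .6307 -.0886 .085 1.573 1
```

```text
t 18.58 p [ 0.6318 -0.0877  0.0969] yaw 1.5742 F [-1.2 -0.1 -1.5] open 0.0577 rows 1
   [-0.9, -1.2, 11.9] [0.004, 0.001, 0.001]
```

apply_moves(motion=[{"offset": [-0.9,-1.2,7],"rotation": [0.004,0.001,0.001]},{"offset": [0,0,4],"rotation": [0,0,0]},{"offset": [0,0,0],"rotation": [0,0,0]}])

```text
time: 18.83
tool_pos: [0.6311, -0.0888, 0.0857]
tool_rot: [3.14, 0.0, 1.573]
contact_force: [0.1, 0.1, -1.3]
opening: 0.0578
```

```bash
python3 plan.py .6307 -.0886 .083 1.573 1
```

```text
t 18.83 p [ 0.6311 -0.0888  0.0857] yaw 1.5731 F [ 0.1  0.1 -1.3] open 0.0578 rows 1
   [0.2, -0.4, 2.7] [0.001, 0.0, 0.0]
```

apply_moves(motion=[{"offset": [0.2,-0.4,2.2],"rotation": [0.001,0,0]},{"offset": [0,0,0],"rotation": [0,0,0]}])

```text
time: 19.0
tool_pos: [0.6308, -0.0887, 0.0834]
tool_rot: [3.141, 0.001, 1.573]
contact_force: [-0.4, -0.0, -1.8]
opening: 0.0578
```

apply_moves(motion=[{"offset": [0,0,1.5],"rotation": [0,0,0]}])

```text
time: 19.08
tool_pos: [0.6311, -0.0889, 0.0824]
tool_rot: [3.14, 0.001, 1.573]
contact_force: [0.2, 0.3, -1.1]
opening: 0.0578
```

apply_moves(motion=[{"offset": [0,0,1],"rotation": [0,0,0]}])

```text
time: 19.17
tool_pos: [0.6311, -0.0888, 0.0818]
tool_rot: [3.14, 0.001, 1.573]
contact_force: [-4.8, 1.6, 7.3]
opening: 0.0581
```

apply_moves(motion=[{"offset": [0,0,0],"rotation": [0,0,0]},{"offset": [0,0,0],"rotation": [0,0,0]},{"offset": [0,0,0],"rotation": [0,0,0]},{"offset": [0,0,0],"rotation": [0,0,0]}], grip=0.22)

```text
time: 19.5
tool_pos: [0.6319, -0.0891, 0.0829]
tool_rot: [3.137, 0.002, 1.573]
contact_force: [0.4, -0.4, 0.2]
opening: 0.071
```

apply_moves(motion=[{"offset": [0,0,-8],"rotation": [0,0,0]},{"offset": [0,0,-20],"rotation": [0,0,0]},{"offset": [0,0,-35],"rotation": [0,0,0]},{"offset": [0,0,-40],"rotation": [0,0,0]},{"offset": [0,0,-20],"rotation": [0,0,0]},{"offset": [0,0,0],"rotation": [0,0,0]}])

```text
time: 20.0
tool_pos: [0.6305, -0.0887, 0.2113]
tool_rot: [-3.141, 0.0, 1.573]
contact_force: [0.8, -0.4, 0.6]
opening: 0.0719
```

```bash
python3 plan.py .4475 .2 .16 1.468 12
python3 - <<'E'
from cell import *
from h import *
for n in("top","scene"):
    p=read_camera(n);pickle.dump(p,open(n+"5.pkl","wb"))
crop(load("scene5.pkl"),(280,170,360,230),10,"pics/g1.png")
crop(load("top5.pkl"),(200,215,280,275),10,"pics/g2.png")
crop(load("top5.pkl"),(170,115,310,220),5.7,"pics/g3.png")
E
```

```text
t 20.0 p [ 0.6305 -0.0887  0.2113] yaw 1.5728 F [ 0.8 -0.4  0.6] open 0.0719 rows 12
   [24.1, -15.2, 4.3] [-0.0, 0.0, 0.009]
   [24.0, -15.4, 4.3] [-0.0, 0.0, 0.009]
   [23.8, -15.6, 4.3] [-0.0, 0.0, 0.009]
   [23.7, -15.8, 4.3] [-0.0, 0.0, 0.009]
   [23.5, -16.0, 4.3] [-0.0, 0.0, 0.009]
   [23.4, -16.2, 4.3] [-0.0, 0.0, 0.009]
   [23.3, -16.4, 4.3] [-0.0, 0.0, 0.009]
   [23.1, -16.6, 4.3] [-0.0, 0.0, 0.009]
   [23.0, -16.8, 4.3] [-0.0, 0.0, 0.009]
   [22.8, -17.0, 4.3] [-0.0, 0.0, 0.009]
   [22.7, -17.2, 4.3] [-0.0, 0.0, 0.009]
   [22.5, -17.4, 4.3] [-0.0, 0.0, 0.009]
```

View pics/g1.png

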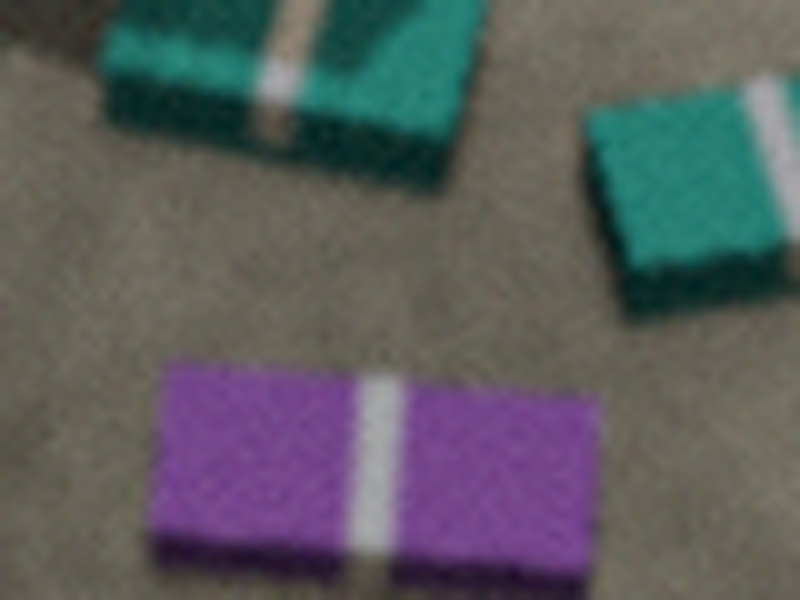

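View pics/g2.png

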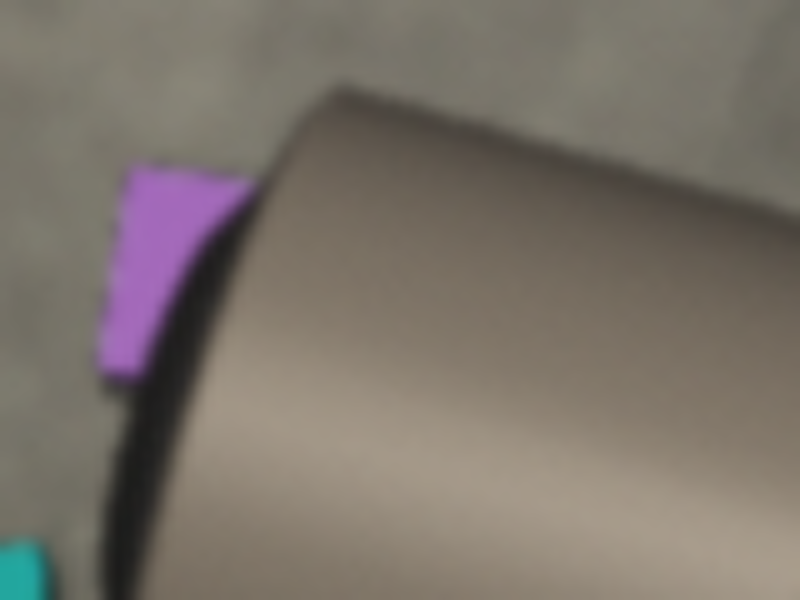

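View pics/g3.png

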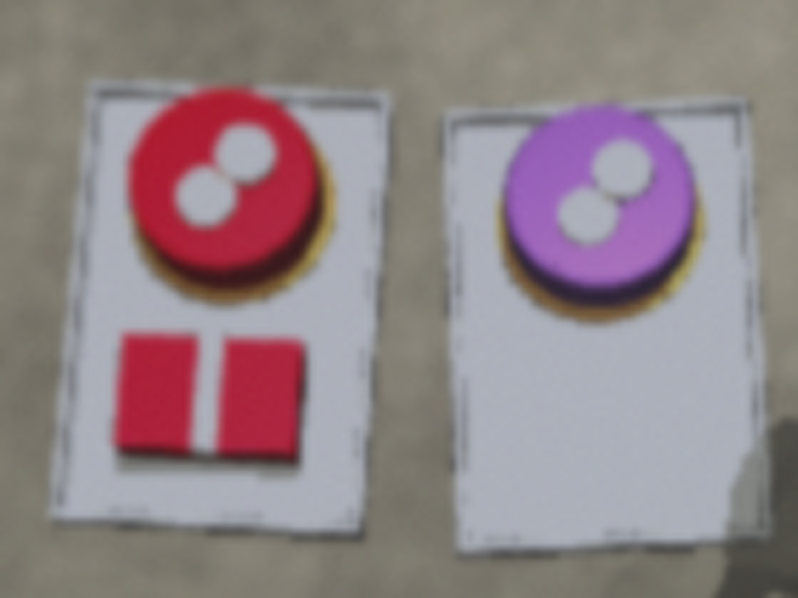

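```bash
python3 - <<'E'
from fit import *
t=load("top5.pkl");s=load("scene5.pkl")
def c(*a): return {n:p for n,p in zip(("TL","TR","BR","BL"),a) if p}
A=np.array
o=[('top',t,A([200,215]),10,c((130,165),(584,222),(548,432),(98,375))),('scene',s,A([280,170]),10,c((163,363),(600,398),(590,568),(152,535)))]
for w in (o,o[:1],o[1:]):print(fit(w,.058,.126,.034,[.44,.2,-.1])[0])
o=[('top',t,A([170,115]),5.7,c((120,333),(305,342),(298,456),(115,445)))]
print(fit(o,.058,.09,.037,[.61,.28,0])[0])
E
```

```text
[ 0.44799123  0.20022269 -0.1036221 ]
[ 0.4484459   0.20024035 -0.10558092]
[ 0.44731061  0.20025628 -0.1008101 ]
[ 0.61737915  0.28298704 -0.02498379]
```

apply_moves(motion=[{"offset": [16,-10,2],"rotation": [0,0,0.009]},{"offset": [24,-15,4],"rotation": [0,0,0.009]},{"offset": [24,-16,4],"rotation": [0,0,0.009]},{"offset": [24,-16,4],"rotation": [0,0,0.009]},{"offset": [23.5,-16,4],"rotation": [0,0,0.009]},{"offset": [23.5,-16,4],"rotation": [0,0,0.009]},{"offset": [23,-16,4],"rotation": [0,0,0.009]},{"offset": [23,-17,4],"rotation": [0,0,0.009]},{"offset": [23,-17,4],"rotation": [0,0,0.009]},{"offset": [23,-17,4],"rotation": [0,0,0.009]},{"offset": [22.5,-17,4],"rotation": [0,0,0.009]},{"offset": [14,-9,4],"rotation": [0,0,0.009]}], grip=0)

```text
time: 21.1
tool_pos: [0.4423, 0.1903, 0.142]
tool_rot: [-3.102, 0.006, 1.451]
contact_force: [-0.3, 0.2, -0.0]
opening: 0.0917
```

apply_moves(motion=[{"offset": [0,0,0],"rotation": [0,0,0]},{"offset": [0,0,0],"rotation": [0,0,0]}])

```text
time: 21.27
tool_pos: [0.4379, 0.1924, 0.1386]
tool_rot: [-3.093, 0.009, 1.456]
contact_force: [0.1, -0.7, 0.6]
opening: 0.0917
```

```bash
python3 plan.py .4475 .2002 .09 1.466 4
```

```text
t 21.27 p [0.4379 0.1924 0.1386] yaw 1.4557 F [ 0.1 -0.7  0.6] open 0.0917 rows 4
   [2.3, 2.7, 12.0] [-0.012, 0.002, -0.003]
   [2.3, 2.6, 12.0] [-0.012, 0.002, -0.003]
   [2.3, 2.5, 12.1] [-0.012, 0.002, -0.003]
   [2.2, 2.3, 12.1] [-0.012, 0.002, -0.003]
```

apply_moves(motion=[{"offset": [8,10,6],"rotation": [-0.048,0.008,-0.01]},{"offset": [0,0,5],"rotation": [0,0,0]},{"offset": [0,0,0],"rotation": [0,0,0]}])

```text
time: 21.52
tool_pos: [0.4483, 0.1973, 0.1246]
tool_rot: [-3.138, 0.003, 1.466]
contact_force: [-1.1, -0.1, 0.5]
opening: 0.0916
```

```bash
python3 plan.py .448 .2002 .085 1.467 1
```

```text
t 21.52 p [0.4483 0.1973 0.1246] yaw 1.4657 F [-1.1 -0.1  0.5] open 0.0916 rows 1
   [3.0, -0.4, 39.6] [-0.003, 0.003, -0.001]
```

apply_moves(motion=[{"offset": [3,-0.4,14],"rotation": [-0.003,0.003,-0.001]},{"offset": [0,0,14],"rotation": [0,0,0]},{"offset": [0,0,9],"rotation": [0,0,0]},{"offset": [0,0,3],"rotation": [0,0,0]},{"offset": [0,0,0],"rotation": [0,0,0]}])

```text
time: 21.93
tool_pos: [0.4491, 0.1961, 0.0826]
tool_rot: [-3.136, 0.002, 1.461]
contact_force: [0.5, 0.2, -0.2]
opening: 0.0915
```

```bash
python3 plan.py .448 .2002 .078 1.467 1
```

```text
t 21.93 p [0.4491 0.1961 0.0826] yaw 1.4611 F [ 0.5  0.2 -0.2] open 0.0915 rows 1
   [4.0, -1.5, 4.6] [-0.006, 0.002, -0.006]
```

apply_moves(motion=[{"offset": [4,-1.5,4.5],"rotation": [-0.006,0.002,-0.006]},{"offset": [0,0,0],"rotation": [0,0,0]},{"offset": [0,0,0],"rotation": [0,0,0]}])

```text
time: 22.18
tool_pos: [0.4486, 0.1999, 0.0784]
tool_rot: [3.14, -0.001, 1.466]
contact_force: [0.0, -0.7, 0.6]
opening: 0.0918
```

apply_moves(motion=[{"offset": [0,0,0],"rotation": [0,0,0]},{"offset": [0,0,0],"rotation": [0,0,0]},{"offset": [0,0,0],"rotation": [0,0,0]},{"offset": [0,0,0],"rotation": [0,0,0]},{"offset": [0,0,0],"rotation": [0,0,0]},{"offset": [0,0,0],"rotation": [0,0,0]}], grip=0.6, grip_force=12)

```text
time: 22.68
tool_pos: [0.4491, 0.2004, 0.08]
tool_rot: [3.138, -0.002, 1.467]
contact_force: [0.5, 0.1, -0.4]
opening: 0.0577
```

apply_moves(motion=[{"offset": [0,0,-10],"rotation": [0,0,0]},{"offset": [0,0,-25],"rotation": [0,0,0]},{"offset": [0,0,-35],"rotation": [0,0,0]},{"offset": [0,0,-35],"rotation": [0,0,0]},{"offset": [0,0,-15],"rotation": [0,0,0]}])

```text
time: 23.1
tool_pos: [0.4459, 0.1994, 0.2023]
tool_rot: [-3.134, 0.003, 1.467]
contact_force: [1.6, 0.1, -1.5]
opening: 0.058
```

```bash
python3 plan.py .6102 .0863 .19 1.636 8
```

```text
t 23.1 p [0.4459 0.1994 0.2023] yaw 1.4669 F [ 1.6  0.1 -1.5] open 0.058 rows 8
   [-11.9, 21.9, 1.4] [-0.001, 0.0, -0.021]
   [-12.4, 21.6, 1.4] [-0.001, 0.0, -0.021]
   [-12.8, 21.4, 1.4] [-0.001, 0.0, -0.021]
   [-13.3, 21.1, 1.5] [-0.001, 0.0, -0.021]
   [-13.7, 20.8, 1.5] [-0.001, 0.0, -0.021]
   [-14.2, 20.5, 1.5] [-0.001, 0.0, -0.021]
   [-14.6, 20.2, 1.5] [-0.001, 0.0, -0.021]
   [-15.0, 19.9, 1.5] [-0.001, 0.0, -0.021]
```

apply_moves(motion=[{"offset": [-9,16,0],"rotation": [-0.004,0,-0.02]},{"offset": [-12,22,0],"rotation": [-0.002,0,-0.021]},{"offset": [-12.5,21.5,0],"rotation": [-0.001,0,-0.021]},{"offset": [-13,21,1],"rotation": [0,0,-0.021]},{"offset": [-13.5,21,1],"rotation": [0,0,-0.021]},{"offset": [-14,20.5,1],"rotation": [0,0,-0.021]},{"offset": [-14.5,20,1],"rotation": [0,0,-0.021]},{"offset": [-14,17,0],"rotation": [0,0,-0.02]},{"offset": [0,0,0],"rotation": [0,0,0]},{"offset": [0,0,0],"rotation": [0,0,0]},{"offset": [0,0,0],"rotation": [0,0,0]}])

```text
time: 24.02
tool_pos: [0.6084, 0.0881, 0.2132]
tool_rot: [3.129, 0.001, 1.643]
contact_force: [-0.3, -0.1, -1.4]
opening: 0.058
```

```bash
python3 plan.py .6102 .0865 .115 1.636 3
```

```text
t 24.02 p [0.6084 0.0881 0.2132] yaw 1.6431 F [-0.3 -0.1 -1.4] open 0.058 rows 3
   [-0.6, 0.1, 32.7] [0.004, 0.0, 0.002]
```

apply_moves(motion=[{"offset": [-2,0,25],"rotation": [0.012,0,0.007]},{"offset": [0,0,25],"rotation": [0,0,0]},{"offset": [0,0,25],"rotation": [0,0,0]},{"offset": [0,0,15],"rotation": [0,0,0]},{"offset": [0,0,0],"rotation": [0,0,0]},{"offset": [0,0,0],"rotation": [0,0,0]}])

```text
time: 24.52
tool_pos: [0.6054, 0.0906, 0.1244]
tool_rot: [3.14, -0.0, 1.639]
contact_force: [1.1, 0.4, -0.3]
opening: 0.0581
```

```bash
python3 plan.py .6102 .0865 .095 1.636 1
python3 - <<'E'
from cell import *
from h import *
p=read_camera("scene")
crop(p,(230,200,350,290),6.6,"pics/h1.png")
E
```

```text
t 24.52 p [0.6054 0.0906 0.1244] yaw 1.6388 F [ 1.1  0.4 -0.3] open 0.0581 rows 1
   [-4.4, 4.5, 29.4] [0.002, -0.0, 0.003]
```

View pics/h1.png

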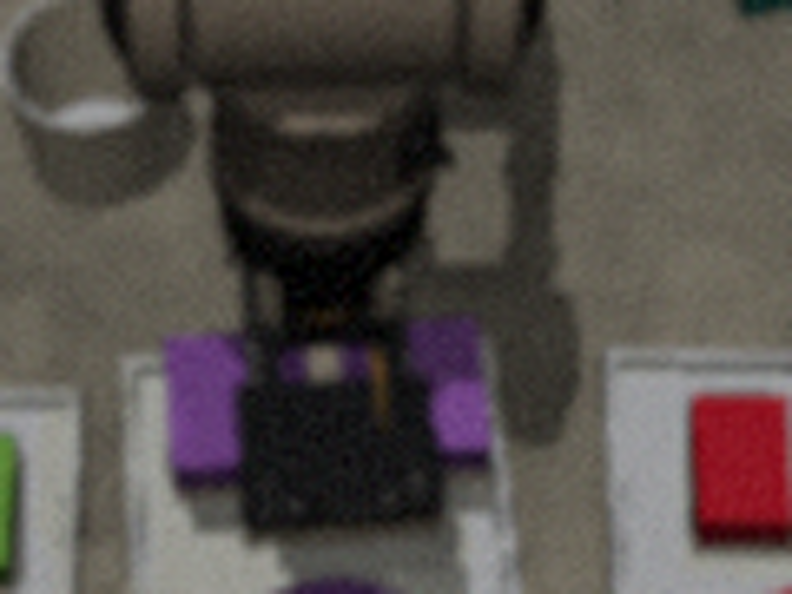

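The lilac box is held level over its tray at scene crop (325,405), well clear of the rims.

apply_moves(motion=[{"offset": [-4.4,4.5,14],"rotation": [0.002,0,0.003]},{"offset": [0,0,9],"rotation": [0,0,0]},{"offset": [0,0,0],"rotation": [0,0,0]}])

```text
time: 24.82
tool_pos: [0.6119, 0.0871, 0.1036]
tool_rot: [3.135, 0.0, 1.637]
contact_force: [-0.7, -0.5, -1.1]
opening: 0.0581
```

```bash
python3 plan.py .6102 .0865 .087 1.636 1
```

```text
t 24.82 p [0.6119 0.0871 0.1036] yaw 1.6367 F [-0.7 -0.5 -1.1] open 0.0581 rows 1
   [-0.5, -1.8, 16.6] [0.006, 0.0, 0.001]
```

apply_moves(motion=[{"offset": [-0.5,-1.8,9],"rotation": [0.006,0,0.001]},{"offset": [0,0,5],"rotation": [0,0,0]},{"offset": [0,0,0],"rotation": [0,0,0]}])

```text
time: 25.07
tool_pos: [0.6105, 0.0862, 0.0887]
tool_rot: [3.141, 0.0, 1.635]
contact_force: [-0.8, -0.5, -0.5]
opening: 0.0578
```

```bash
python3 plan.py .6102 .0865 .085 1.636 1
```

```text
t 25.07 p [0.6105 0.0862 0.0887] yaw 1.6351 F [-0.8 -0.5 -0.5] open 0.0578 rows 1
   [0.4, -0.3, 3.7] [0.001, 0.0, -0.001]
```

apply_moves(motion=[{"offset": [0.4,-0.3,3.5],"rotation": [0.001,0,-0.001]},{"offset": [0,0,0],"rotation": [0,0,0]}])

```text
time: 25.23
tool_pos: [0.6101, 0.0864, 0.0846]
tool_rot: [-3.141, 0.0, 1.636]
contact_force: [-0.1, -0.1, -1.2]
opening: 0.0579
```

apply_moves(motion=[{"offset": [0,0,1.5],"rotation": [0,0,0]}])

```text
time: 25.32
tool_pos: [0.6103, 0.0865, 0.0833]
tool_rot: [-3.141, 0.0, 1.636]
contact_force: [0.4, 0.4, -0.5]
opening: 0.0581
```

apply_moves(motion=[{"offset": [0,0,1],"rotation": [0,0,0]}])

```text
time: 25.4
tool_pos: [0.6102, 0.0865, 0.0829]
tool_rot: [-3.141, 0.0, 1.636]
contact_force: [-4.2, -0.8, 10.3]
opening: 0.0579
```

apply_moves(motion=[{"offset": [0,0,0],"rotation": [0,0,0]},{"offset": [0,0,0],"rotation": [0,0,0]},{"offset": [0,0,0],"rotation": [0,0,0]},{"offset": [0,0,0],"rotation": [0,0,0]}], grip=0.22)

```text
time: 25.73
tool_pos: [0.611, 0.0866, 0.0841]
tool_rot: [3.139, 0.0, 1.636]
contact_force: [0.5, -0.8, -0.2]
opening: 0.0712
```

apply_moves(motion=[{"offset": [0,0,-8],"rotation": [0,0,0]},{"offset": [0,0,-20],"rotation": [0,0,0]},{"offset": [0,0,-35],"rotation": [0,0,0]},{"offset": [0,0,-40],"rotation": [0,0,0]},{"offset": [0,0,-40],"rotation": [0,0,0]},{"offset": [0,-30,-10],"rotation": [0,0,0]},{"offset": [0,-40,0],"rotation": [0,0,0]},{"offset": [0,-40,0],"rotation": [0,0,0]},{"offset": [0,-40,0],"rotation": [0,0,0]},{"offset": [0,-30,0],"rotation": [0,0,0]},{"offset": [0,0,0],"rotation": [0,0,0]},{"offset": [0,0,0],"rotation": [0,0,0]}])

```text
time: 26.73
tool_pos: [0.4245, 0.0744, 0.2497]
tool_rot: [3.129, 0.001, 1.636]
contact_force: [0.5, 0.7, 0.7]
opening: 0.0716
```

```bash
python3 - <<'E'
from cell import *
from h import *
for n in("top","scene"):
    p=read_camera(n);pickle.dump(p,open(n+"6.pkl","wb"))
    cv2.imwrite(f"pics/{n}6.png",p["img"][:,:,::-1])
s=load("scene6.pkl");t=load("top6.pkl")
crop(s,(90,240,250,345),5,"pics/k4.png")
crop(s,(240,240,400,345),5,"pics/k5.png")
crop(t,(170,115,310,220),5.7,"pics/k6.png")
crop(t,(305,115,445,220),5.7,"pics/k7.png")
E
```

```text
(no output)
```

View pics/scene6.png

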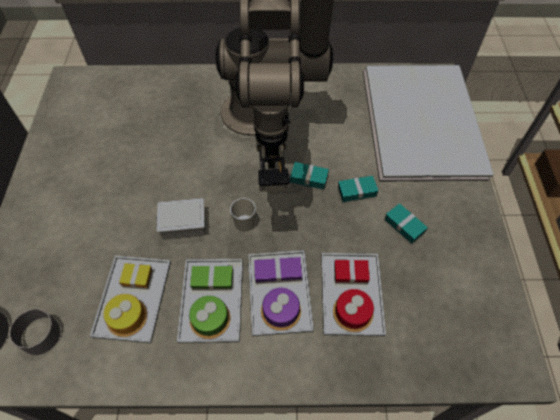

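View pics/k4.png

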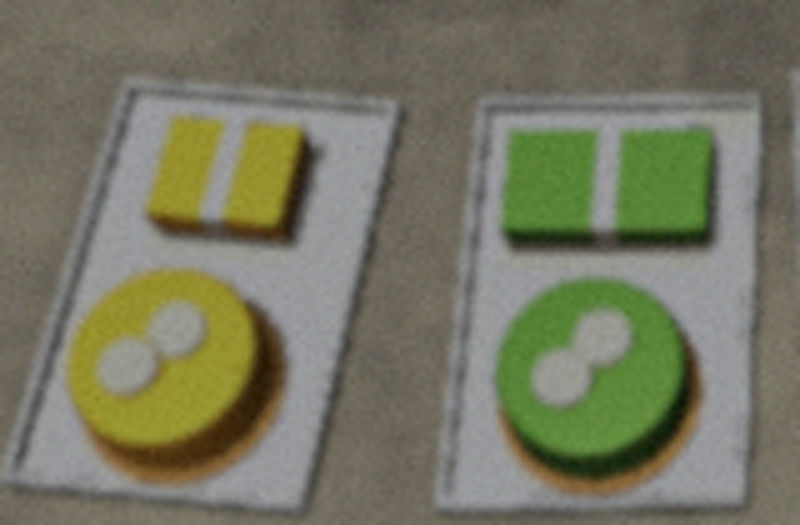

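View pics/k5.png

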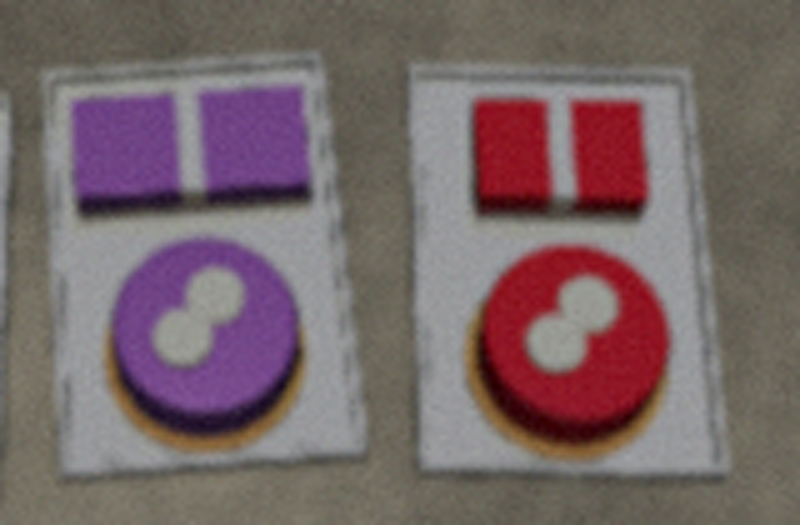

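View pics/k6.png

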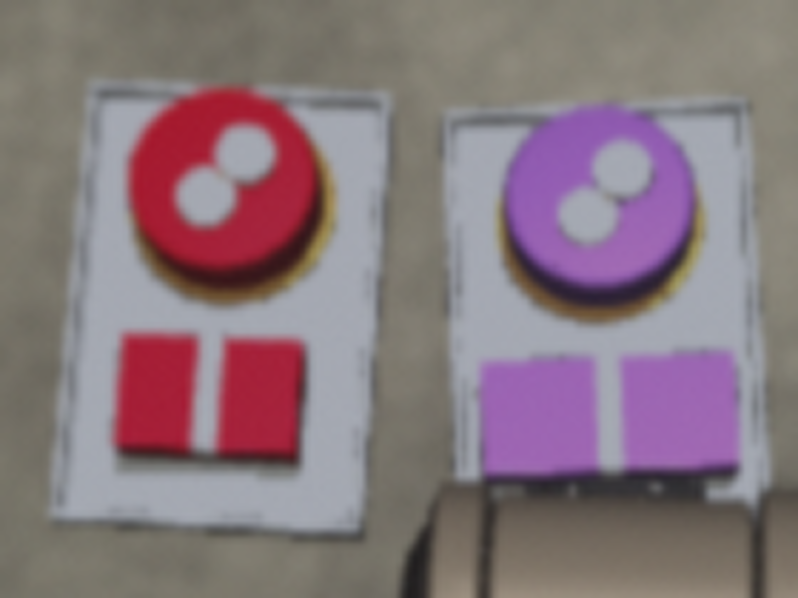

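View pics/k7.png

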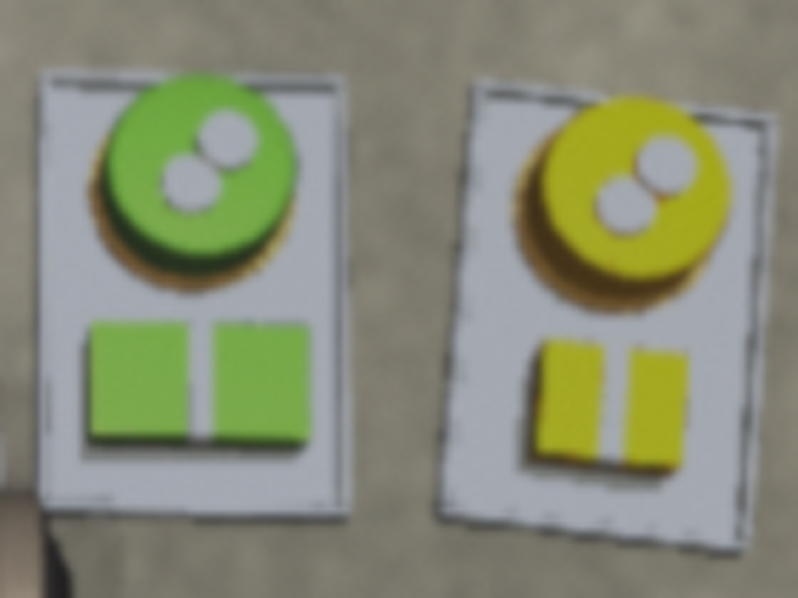

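```bash
python3 - <<'E'
from fit import *
from cell import hand_in,observe
t=load("top6.pkl");s=load("scene6.pkl");A=np.array
def c(*a): return {n:p for n,p in zip(("TL","TR","BR","BL"),a) if p}
for n,L,to,tc,so,sc in [("rasp",.09,170,c((120,333),(305,342),(298,457),(115,446)),240,c((474,100),(641,103),(646,200),(476,204))),
 ("lilac",.126,170,c((481,362),(735,352),(738,467),(486,474)),240,c((73,100),(303,88),(309,187),(79,199))),
 ("pist",.108,305,c((91,322),(308,324),(309,440),(90,438)),90,c((508,131),(710,131),(710,232),(505,232)))]:
  print(n,fit([('top',t,A([to,115]),5.7,tc),('scene',s,A([so,240]),5,sc)],.058,L,.037,[.61,0,0])[0].round(4))
print(observe()["time"]);print(hand_in())
E
```

```text
rasp [ 0.618   0.283  -0.0255]
lilac [0.6121 0.0866 0.0521]
pist [ 0.6327 -0.0892  0.0094]
26.8333
the job is handed in; nothing more can be done
None
```

All four praline boxes are off the stack and each lies flat on the empty end of the tray with the matching cake. I placed them in the order mango, raspberry, pistachio, lilac, and handed in at about 27 s of the 128 s allowed. The green pistachio box came from the stack; the three loose teal look-alikes were left alone.

- **Position:** in the last pictures each box is within about 2–2.5 mm of the middle of its empty end, which is close to the calibration limit. Mango was last measured just after it was placed; the final pictures show it in the same spot.
- **Squareness:** raspberry, pistachio and lilac measured within about 0.8° of their trays. Mango's fitted angle disagreed by about 1.4°. That fit had larger errors than the others, and the gripper was within 0.1° of the tray when it let go, so I trust the gripper reading.
- **Contact:** the boxes were lowered until they touched. The highest force I read was about 18 N, on mango. I only had readings at the end of each move.
- **Surroundings:** the trays, cakes, tub and cup look unmoved in the final pictures, and the gripper was clear of everything at hand-in.

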